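Charge the scanner batteries

ROBOT

A 6-joint arm with a two-finger parallel gripper is mounted at the origin on the work surface. World frame = base frame: x ahead of the robot, y to its left, z up, the work surface at z = 0. Lengths are in m, angles in rad, forces in N, time in s.
With the tool pointing down it reaches from about 0.35 to 0.775 m from the base axis. Payload 5.5 kg.
Tool frame: the origin (TCP) lies between the finger pads; the fingertips stand env.nose_length ahead of it and the grasp point (between the pads) lies 8 mm behind it (env.nose_length is the distance from the TCP to the fingertips, in m); z points along the fingers, y is the direction in which the jaws open and shut (so a half turn about z gives the same grasp; the last joint's range is limited). The gripper opens to 85 mm and grips with 20 to 120 N. Pads are 22 mm wide; open, the fingers measure 114 mm over their backs; the gripper's body (76 mm by 85 mm) begins 54 mm behind the grasp point. The pads swing forward as they close: fully open they stand 13 mm farther back than shut.
Start: joints at [1.124, 0.313, 0.046, 1.304, 0, 1.431], TCP at [0.174, 0.548, 0.242] pointing down, gripper open.
Joint ranges: [-2.76, 2.76], [-0.86, 1.69], [-1.03, 1.26], [-2.2, 2.34], [-1.47, 1.5], [-3.14, 3.14]. Speed limits (rad/s): [2.57, 2.57, 3.14, 3.14, 3.14, 3.14].

INTERFACE

Orientations are given as a unit quaternion [w, x, y, z].
In Python, from workcell import env gives the robot as it stands. The module is installed in compiled form; this text tells all that it offers.
- The arm moves only by the shell command python3 -m creep 'ROWS' [FORCE]. ROWS is a JSON object of lists of equal length, an entry for each row: "hand": the finger opening in mm, from 0 to 85.4; "delta_pos": the shift along the tool's x, y, z scaled (see below), a list of three; "turn": the turn about the tool's z scaled (see below). In form: {"hand": [hand, ...], "delta_pos": [[dx, dy, dz], ...], "turn": [turn, ...]}. A call has exactly 5 rows; each row shifts and turns the commanded pose from where the row before left it, along the tool's axes as they then stand; what a row does not reach is not made up. The controller multiplies each number of a shift by 0.8 m and each number of a turn by 5 degrees. A row lasts 1/12 s, in which the tool goes at most 41.7 mm and 7.16 degrees, less where a joint would pass 70% of its speed; a pose out of reach is approached as far as the arm can. A call with a number of a shift or a turn outside -1 to 1 is refused whole. A call with a gripper value outside its range is refused whole. The fingers move at their own pace and stop on an object; FORCE is the grip in N (left out, the last holds). Time passes only in rows, so rows that do not move let the fingers close, or fill a call up. It gives the time, the measured TCP pose, the force and the opening at its end, in the units of the state.
- env.get_state(): the state, without advancing time (a new reading comes with each control period).
- env.read_camera(name): name is "scene" or "top" or "wrist"; returns a dict with "pixels" (400x640x3 uint8, red, green, blue), "depth" (400x640 float32, m along the optical axis (not along the pixel's ray), 0 where there is no reading), "fx", "fy", "cx", "cy" (pixels), "origin" and "orientation" of the camera in the world. Camera axes: x right, y down, z forward; pixel columns grow to the right and rows downward; lengths in m; the calibration is good to about 2 mm. A picture is of the moment at which its call begins.
- env.hand_in(): hands the job in, once; it reports no verdict.
Trained networks look in the newest picture that a camera, given by its name, has taken for a name from the list of things; names that differ only in an ending like _2 or _b are one class to them, and where a whole thing is asked for, a point or a joint stands for the part that bears it (a point fixed in the world has none). Each returns a list of dicts, best first, with "score" (0 to 1); they miss things now and then, are a little off and sometimes report something else, mostly with a low value. They report only what shows in the picture. A call takes as long as a camera call.
- env.find_in(camera, target): "location" ([row, column] in pixels, amid what is visible of it).
- env.pinpoint(camera, target): "location" ([row, column] in pixels: a listed point, or the origin of a listed thing).
The state is a dict: "clock": time; "joint_pos": joint angles; "qvel": joint speeds; "tau": joint torques, N m; "tcp_pos": TCP position; "orientation": TCP orientation; "wrist_force": force on the tool from outside, world axes, zero at the start; "ft_torque": the same for the moment, N m; "finger_gap": finger opening in m.
Only numpy, scipy, OpenCV 4.12 (cv2) and the standard library are available. Lean on these libraries where they do the work, as an engineer would, in place of code of your own. Each camera call takes 0.05 s, during which the arm holds its last target.

TASK

Put the hand scanners' battery packs on charge: pull the charger chassis out by its handle until it locks, let go, and set every battery pack from the bench flat in a charging bay of its own, fully down. Then press the black release button to free the lock, push the chassis fully home, and last of all take the key from the wooden block, insert it fully in the key switch and turn it clockwise to its stop to switch the charger on. Leave the stock bin and the scanner where they are.

Things in the scene. Friction and masses are not known exactly. Their poses are not given: they have to be found in the camera images.
- unit: White sheet-steel charger housing standing on the bench, 300 deep (x) by 320 wide (y) by 85 mm high, screwed down. Origin: centre of its underside; its open front is the plane x = -150 mm and faces the robot; its x axis points away from the robot into the unit. A carton (90 by 130 by 65 mm) stands on its top, well back.
- chassis (a joint): Travel of the chassis out of the housing, towards the unit's -x, m: 0 home, 0.146 locked, end stop 0.150. Slides rub with 1.2 N; the last 15 mm run against spring buffer and lock (about 12 N). At 0.146 a tooth snaps in and it cannot go back; short of that it returns to 0.135. Pressing the release lets the buffer drive it back 12 to 25 mm, free of the lock; then it pushes home with a few N.
- handle (a point): Middle of the chassis' steel bar handle: a round bar 11 mm thick, 130 mm long along y of the unit, 56 mm above the bench, 35 mm clear in front of the grey front panel (12 mm thick, 320 wide, its top 83 mm above the bench). Moves with the chassis; axes as the unit.
- release_top (a point): Centre of the top of the black release button on the chassis (18 mm in x by 28 mm in y), 55 mm above the bench, 26 mm behind the front panel's inner face near its left (+y) end; inside the housing when the chassis is home, in the open when it is out. Pressed straight down.
- release (a joint): How far the release button is pressed down, in m: 0 up, 0.008 fully down; it springs back. About 2 N to start, 5 to 7 N for the full stroke; the lock lets go from about 0.004.
- bay0 (a point): Centre of the floor of charging bay 0, the rightmost (-y). The bays are pockets 73 (x) by 45 mm (y), 10 mm deep with chamfered rims, in the grey deck of the chassis (deck top 32 mm, bay floor 22 mm above the bench), 70 mm apart along y in the order 0, 1, 2, 3. In the open only when the chassis is out: the row then lies midway between front panel and housing. Axes as the unit.
- bay1 (a point): Centre of the floor of charging bay 1, as bay 0.
- bay2 (a point): Centre of the floor of charging bay 2, as bay 0.
- bay3 (a point): Centre of the floor of charging bay 3, the leftmost (+y), as bay 0.
- pack0: Black battery pack, 68 (x) by 40 (y) by 30 mm high, about 0.16 kg, lying flat on the bench left of the unit. Origin: centre of its underside. It lies in a bay with its long side along the bay's x, either way round, and stands 20 mm out of the deck. May be absent.
- pack1: Black battery pack, 68 (x) by 40 (y) by 30 mm high, about 0.16 kg, lying flat on the bench left of the unit. Origin: centre of its underside. It lies in a bay with its long side along the bay's x, either way round, and stands 20 mm out of the deck. May be absent.
- pack2: Black battery pack, 68 (x) by 40 (y) by 30 mm high, about 0.16 kg, lying flat on the bench left of the unit. Origin: centre of its underside. It lies in a bay with its long side along the bay's x, either way round, and stands 20 mm out of the deck. May be absent.
- pack3: Black battery pack, 68 (x) by 40 (y) by 30 mm high, about 0.16 kg, lying flat on the bench left of the unit. Origin: centre of its underside. It lies in a bay with its long side along the bay's x, either way round, and stands 20 mm out of the deck. May be absent.
- control_box: Aluminium control box, 90 by 90 by 60 mm high, screwed to the bench right of the unit, with the key switch in the middle of its top. Origin: centre of its underside.
- slot (a point): Mouth of the key slot: centre of the top of the round steel switch barrel (34 mm across), 72 mm above the bench. The slot is 12 mm long (along this point's x) by 7 mm wide (y), 26 mm deep, with a 2 mm chamfer; it turns with the barrel.
- key_switch (a joint): Angle of the key switch, rad: 0 = off (slot along the control box's x), growing clockwise seen from above to 1.05 = on, at the stop. It turns with about 0.03 N m and stays where it is left. The key has up to 0.3 rad of play in the slot, so turn the key some 0.3 rad past.
- key: Key standing upright in its block, blade down. Origin: the tip of the blade; z up along the key. Steel blade 10 (x) by 5 (y) by 24 mm long, same both ways round; above it a black plastic head 28 (x) by 10 (y) by 30 mm high, to be gripped across its 10 mm. Its head comes to rest on the switch barrel (or on the block) when the blade is fully in. 0.03 kg.
- key_block: Wooden block, 60 by 44 by 36 mm high, fixed to the bench, in which the key stands: its slot is 12 by 7 mm, 26 mm deep, in the middle of the top. Origin: centre of its underside; its x runs along the slot.
- stock_bin: Bystander: green open bin with springs and washers, 150 by 100 by 60 mm. Origin: centre of its underside.
- scanner: Bystander: hand-held scanner lying on the bench, 150 by 66 by 22 mm. Origin: centre of its underside.

How it is judged:
By the outcome, as a careful person would: the job done as asked, in the order asked, and still so for the second after the job is handed in, with the robot touching nothing.
Of pack0, pack1, pack2, pack3 only 2 to 4 are there at a start; the rules pass over those that are not, and their reading is None.
At some moment in a run one of pack0, pack1, pack2, pack3 may be knocked a few centimetres aside while the robot is not near it.
It also fails if it takes over 210 s, if anything falls off the work surface, if the arm or the gripper's body presses on something with over 40 N, if the wrist force passes 120 N, or if a joint passes its speed limit or range.

## Working session

There is one attempt and no reset: what is moved stays moved. The work goes in short steps, Python scripts to look and compute and a shell command to move; the robot and the scene stay as the last step left them, time stands still between calls to the robot, and variables do not carry over. Pictures are saved under pics/ and viewed, and the job is handed in when it is done.

```bash
mkdir -p pics; ls
cat > h.py <<'E'
import numpy as np, cv2
from workcell import env
from scipy.spatial.transform import Rotation as R
def rot(q): return R.from_quat([q[1],q[2],q[3],q[0]]).as_matrix()
def cam(n):
    return env.read_camera(n)
def save(c,name): cv2.imwrite('pics/'+name+'.png',cv2.cvtColor(c['pixels'],cv2.COLOR_RGB2BGR))
def ray(c,rc):
    r,cc=rc; d=np.array([(cc-c['cx'])/c['fx'],(r-c['cy'])/c['fy'],1.]); return np.array(c['origin']),rot(c['orientation'])@d
def atz(c,rc,z):
    o,d=ray(c,rc); return o+d*(z-o[2])/d[2]
def cloud(c):
    H,W=c['depth'].shape; v,u=np.mgrid[:H,:W]; d=c['depth']
    p=np.stack([(u-c['cx'])/c['fx']*d,(v-c['cy'])/c['fy']*d,d],-1)
    return p@rot(c['orientation']).T+np.array(c['origin'])
def proj(c,p):
    q=rot(c['orientation']).T@(np.array(p)-np.array(c['origin'])); return (c['fy']*q[1]/q[2]+c['cy'],c['fx']*q[0]/q[2]+c['cx'])
E
python3 - <<'E'
from h import *
np.set_printoptions(precision=4,suppress=True)
for n in ['scene','top','wrist']:
    c=cam(n); save(c,n+'0'); print(n,c['origin'],c['orientation'],c['fx'],c['cx'],c['cy'])
s=env.get_state(); print(s, env.nose_length)
E
```

```text
pics
scene [ 1.202  -0.1412  0.6844] [-0.3173  0.7363  0.5476 -0.2394] 361.7240818193361 318.0436952474097 202.09296106758754
top [0.5188 0.0354 0.9813] [-0.0386  0.7156 -0.6959  0.046 ] 401.5225338648953 326.08816678014057 197.87136186359885
wrist [0.1073 0.5692 0.3732] [0.1106 0.7993 0.5853 0.0801] 317.22864285523116 319.8811580179742 196.90241540427857
{'clock': 0.15, 'joint_pos': array([1.1244, 0.3138, 0.0452, 1.3036, 0.    , 1.4312]), 'qvel': array([-0.0006, -0.0019,  0.0043, -0.0007,  0.0002, -0.0018]), 'tau': array([  0.0019, -48.1066,  29.8815,   0.0139,  -0.0001,  -0.    ]), 'tcp_pos': array([0.1735, 0.5478, 0.2416]), 'orientation': array([-0.0002,  0.1528,  0.9883, -0.0007]), 'wrist_force': array([-0.7736,  0.2008,  0.7815]), 'ft_torque': array([-0.0144, -0.013 , -0.0339]), 'finger_gap': 0.08526476689058374} 0.011
```

View pics/top0.png

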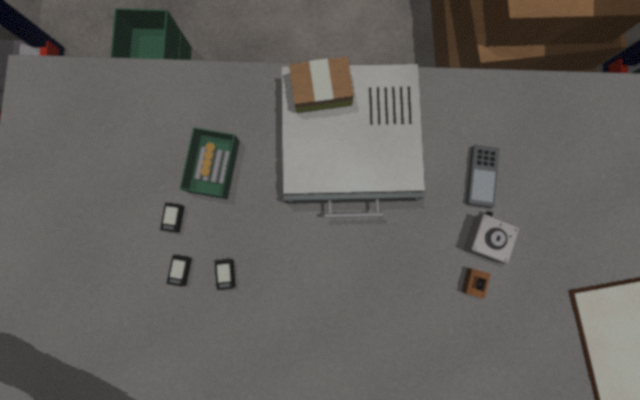

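View pics/scene0.png

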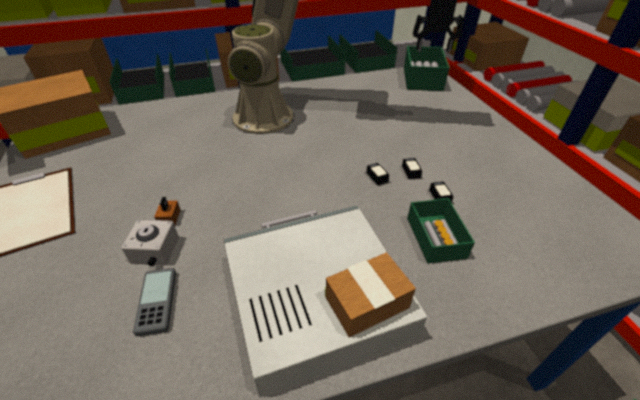

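Run:
```python
from h import *
np.set_printoptions(precision=4,suppress=True)
c=cam('top')
Z=dict(unit=0,handle=.056,bay0=.022,pack0=0,control_box=0,slot=.072,key=.012,key_block=0,stock_bin=0,scanner=0)
for n,z in Z.items():
    print(n,[(round(x['score'],2),np.round(x['location'],1),atz(c,x['location'],z)[:2]) for x in env.pinpoint('top',n)][:5])
P=cloud(c); np.save('P0.npy',P)
```

```text
unit [(0.86, array([134.8, 347.8]), array([ 0.7981, -0.0235]))]
handle [(0.61, array([214.3, 352.1]), array([ 0.5938, -0.034 ]))]
bay0 []
pack0 [(0.95, array([215.9, 172. ]), array([0.5821, 0.4009])), (0.85, array([269. , 181.3]), array([0.4553, 0.3694])), (0.8, array([273.2, 222.2]), array([0.4479, 0.271 ]))]
control_box [(0.62, array([239.1, 485.3]), array([ 0.5468, -0.3649]))]
slot [(0.71, array([239.7, 500. ]), array([ 0.5443, -0.369 ])), (0.65, array([177.8, 479.9]), array([ 0.6852, -0.3259])), (0.59, array([274.3, 225.7]), array([0.4509, 0.2458]))]
key [(0.65, array([283.4, 476.4]), array([ 0.4408, -0.3366]))]
key_block [(0.72, array([284.5, 470.7]), array([ 0.4369, -0.3274]))]
stock_bin [(0.55, array([167.4, 213.9]), array([0.7051, 0.3064]))]
scanner [(0.63, array([176.6, 481. ]), array([ 0.7015, -0.3573]))]
```

Run:
```python
from h import *
np.set_printoptions(precision=4,suppress=True)
P=np.load('P0.npy'); Zz=P[...,2]
def comp(lo,hi,minarea=30):
    m=((Zz>lo)&(Zz<hi)).astype(np.uint8); n,l,s,ce=cv2.connectedComponentsWithStats(m)
    for i in range(1,n):
        if s[i,4]<minarea: continue
        pts=P[l==i]; 
        (cx,cy),(w,h),a=cv2.minAreaRect(pts[:,:2].astype(np.float32)*1000)
        print(lo,hi,s[i],'c',round(cx,1),round(cy,1),'wh',round(w,1),round(h,1),'ang',round(a,1),'z',np.median(pts[:,2]).round(4), 'mean',pts[:,:2].mean(0))
print('table z',np.median(Zz[300:350,250:450]))
comp(.02,.04); comp(.045,.07); comp(.075,.095); comp(.03,.045)
```

```text
table z -0.00011413821356043297
0.02 0.04 [185 130  48  59 242] c 734.6 338.9 wh 72.5 164.2 ang 51.0 z 0.0299 mean [0.7348 0.339 ]
0.02 0.04 [222 137  17  61 135] c 701.4 256.9 wh 9.3 149.2 ang 78.5 z 0.0294 mean [0.7015 0.2572]
0.02 0.04 [197 143  19  36 288] c 718.1 320.7 wh 33.7 87.6 ang 79.5 z 0.029 mean [0.7197 0.3156]
0.02 0.04 [ 469  145   31   62 1368] c 701.9 -355.2 wh 64.6 147.3 ang 83.7 z 0.0226 mean [ 0.7014 -0.355 ]
0.02 0.04 [293 190 126   5 171] c 649.4 -42.4 wh 4.0 297.5 ang 2.9 z 0.0317 mean [ 0.6494 -0.0418]
0.02 0.04 [160 202  22  30 507] c 578.8 393.7 wh 41.1 67.9 ang 83.2 z 0.0294 mean [0.5784 0.3921]
0.02 0.04 [486 211   8   5  30] c 608.2 -365.1 wh 15.7 9.6 ang 88.7 z 0.0316 mean [ 0.6086 -0.3635]
0.02 0.04 [466 214  37  49 145] c 537.1 -336.0 wh 122.2 60.7 ang 23.5 z 0.0306 mean [ 0.5479 -0.3297]
0.02 0.04 [167 255  23  31 531] c 454.2 367.9 wh 40.6 68.3 ang 81.2 z 0.0293 mean [0.4546 0.3668]
0.02 0.04 [215 259  20  31 522] c 448.3 259.7 wh 67.9 40.5 ang 7.5 z 0.0296 mean [0.4487 0.2588]
0.02 0.04 [464 268  27  30 449] c 444.3 -332.3 wh 46.3 59.8 ang 75.7 z 0.
[... 1138 characters left out ...]
588]
0.03 0.045 [162 206  17  25 130] c 575.4 390.9 wh 33.4 60.4 ang 78.8 z 0.031 mean [0.5757 0.3908]
0.03 0.045 [468 214  14  37  82] c 562.9 -323.5 wh 7.6 89.0 ang 73.5 z 0.0371 mean [ 0.5608 -0.322 ]
0.03 0.045 [169 256  19  23 100] c 459.0 366.4 wh 32.3 50.9 ang 73.0 z 0.0311 mean [0.4618 0.3662]
0.03 0.045 [216 260  17  13  49] c 470.6 256.3 wh 45.0 21.5 ang 52.3 z 0.0309 mean [0.4696 0.2586]
0.03 0.045 [216 265  18  24 140] c 443.8 258.2 wh 53.9 37.4 ang 7.1 z 0.0311 mean [0.4407 0.2605]
0.03 0.045 [466 268  25  30 424] c 444.2 -332.5 wh 45.9 59.8 ang 75.4 z 0.0363 mean [ 0.445  -0.3295]
0.03 0.045 [167 273  18  12  49] c 433.2 370.0 wh 20.6 42.6 ang 17.5 z 0.0309 mean [0.4332 0.3724]
```

```bash
cat >> h.py <<'E'
np.set_printoptions(precision=4,suppress=True)
def tool():
    s=env.get_state(); M=rot(s['orientation']); return np.array(s['tcp_pos']),M,s
def togo(x,y,z,yawy=None):
    """prints rest: turn units (do first), then shift in tool axes in units after the turn"""
    p,M,s=tool(); cur=np.degrees(np.arctan2(M[1,1],M[0,1])); t=0
    if yawy is not None:
        t=(yawy-cur+90)%180-90
    Rz=R.from_euler('z',t,degrees=True).as_matrix(); M2=Rz@M
    d=M2.T@(np.array([x,y,z])-p)
    print('t',s['clock'],'tcp',p,'yawy',round(cur,2),'q6',s['joint_pos'][5].round(2),'tilt z',M[:2,2],'TURN units',round(-t/5,2),'SHIFT units total',np.round(d/.8,4),'mm',np.round(d*1000,1),'F',s['wrist_force'].round(1),'gap',round(s['finger_gap']*1000,1))
E
python3 - <<'E'
from h import *
P=np.load('P0.npy')
a=np.radians(2.9); X=np.array([np.cos(a),np.sin(a)]);Y=np.array([-X[1],X[0]])
U0=np.array([.7942,-.0277])
q=P.reshape(-1,3); l=np.c_[(q[:,:2]-U0)@X,(q[:,:2]-U0)@Y,q[:,2]]
m=(l[:,0]<-.17)&(l[:,0]>-.3)&(abs(l[:,1])<.15)&(l[:,2]>.025)
b=l[m]; print(len(b))
h=np.histogram(b[:,0],bins=np.arange(-.24,-.165,.004)); print(h)
bar=b[(b[:,0]<-.19)]; print('bar',bar.min(0),bar.max(0),bar.mean(0), np.median(bar[bar[:,2]>.05],0))
pp=l[(l[:,2]>.078)&(l[:,2]<.09)&(abs(l[:,1])<.15)&(l[:,0]<-.13)]; print(np.histogram(pp[:,0],bins=np.arange(-.18,-.13,.004)))
for lo,hi in[(-.18,-.152),(-.14,.14)]:
    g=l[(l[:,0]>lo)&(l[:,0]<hi)&(l[:,2]>.078)&(l[:,2]<.088)&(abs(l[:,1])<.17)]; print('y range',g[:,1].min(),g[:,1].max(),np.percentile(g[:,0],[1,99]))
togo(.59,-.037,.2,2.9)
c=cv2.imread('pics/top0.png'); cv2.imwrite('pics/box0.png',cv2.resize(c[200:310,440:540],None,fx=6,fy=5.4,interpolation=cv2.INTER_CUBIC))
E
```

```text
1405
(array([  0,   0,   0,   0,   0,   0,   0,   0,  57, 113, 103,  24,  12,
        14,  14,  13,  11,   7]), array([-0.24 , -0.236, -0.232, -0.228, -0.224, -0.22 , -0.216, -0.212,
       -0.208, -0.204, -0.2  , -0.196, -0.192, -0.188, -0.184, -0.18 ,
       -0.176, -0.172, -0.168]))
bar [-0.2718 -0.0698  0.0549] [-0.1916  0.077   0.9813] [-0.2558  0.0594  0.7735] [-0.2718  0.077   0.9813]
(array([  0,   0,   0, 121, 237, 232, 127, 166, 226, 235, 236, 223]), array([-0.18 , -0.176, -0.172, -0.168, -0.164, -0.16 , -0.156, -0.152,
       -0.148, -0.144, -0.14 , -0.136, -0.132]))
y range -0.15848648754002384 0.15847402281393327 [-0.1657 -0.1538]
y range -0.16017903893473112 0.16028215778973445 [-0.1377  0.1352]
t 0.7 tcp [0.1737 0.5482 0.2424] yawy 72.42 q6 1.43 tilt z [0.0001 0.0001] TURN units 13.9 SHIFT units total [-0.7569  0.4827  0.053 ] mm [-605.5  386.2   42.4] F [ 0.1 -0.2 -0.6] gap 85.6
```

View pics/box0.png

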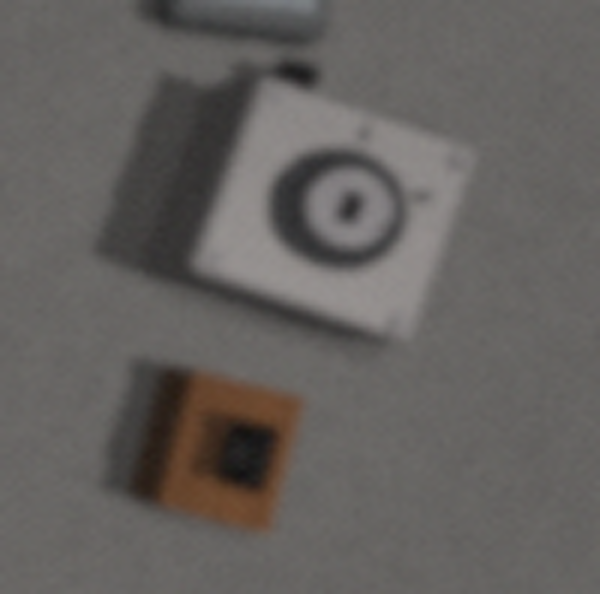

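```bash
python3 -c "
from h import *
togo(.5927,-.0379,.16)"
```

```text
t 0.7 tcp [0.1737 0.5482 0.2424] yawy 72.42 q6 1.43 tilt z [0.0001 0.0001] TURN units 0.0 SHIFT units total [-0.7206 -0.5403  0.1029] mm [-576.4 -432.2   82.3] F [ 0.1 -0.2 -0.6] gap 85.6
```

```bash
python3 -m creep '{"hand":[60,40,26,26,26],"delta_pos":[[-0.036,-0.027,0.002],[-0.036,-0.027,0.002],[-0.036,-0.027,0.002],[-0.036,-0.027,0.002],[-0.036,-0.027,0.002]],"turn":[0,0,0,0,0]}' 60
python3 -m creep '{"hand":[26,26,26,26,26],"delta_pos":[[-0.036,-0.027,0.002],[-0.036,-0.027,0.002],[-0.036,-0.027,0.002],[-0.036,-0.027,0.002],[-0.036,-0.027,0.002]],"turn":[0,0,0,0,0]}'
python3 -m creep '{"hand":[26,26,26,26,26],"delta_pos":[[-0.036,-0.027,0.002],[-0.036,-0.027,0.002],[-0.036,-0.027,0.002],[-0.036,-0.027,0.002],[-0.036,-0.027,0.002]],"turn":[0,0,0,0,0]}'
python3 -m creep '{"hand":[26,26,26,26,26],"delta_pos":[[-0.036,-0.027,0.002],[-0.036,-0.027,0.002],[-0.036,-0.027,0.002],[-0.036,-0.027,0.002],[-0.036,-0.027,0.002]],"turn":[0,0,0,0,0]}'
python3 -m creep '{"hand":[26,26,26,26,26],"delta_pos":[[0,0,0],[0,0,0],[0,0,0],[0,0,0],[0,0,0]],"turn":[1,1,1,1,1]}'
python3 -m creep '{"hand":[26,26,26,26,26],"delta_pos":[[0,0,0],[0,0,0],[0,0,0],[0,0,0],[0,0,0]],"turn":[1,1,1,1,1]}'
python3 -c "
from h import *
togo(.5927,-.0379,.13,2.9)"
```

```text
clock: 1.12
tcp_pos: [0.2789, 0.4004, 0.2344]
orientation: [0.0, 0.152, 0.988, 0.0]
wrist_force: [1.1, -0.7, -0.5]
finger_gap: 0.0268
clock: 1.53
tcp_pos: [0.3837, 0.2538, 0.2265]
orientation: [0.0, 0.153, 0.988, 0.0]
wrist_force: [0.5, 0.2, 0.4]
finger_gap: 0.0261
clock: 1.95
tcp_pos: [0.4885, 0.1072, 0.2185]
orientation: [0.0, 0.153, 0.988, 0.0]
wrist_force: [0.6, 1.1, -0.9]
finger_gap: 0.0258
clock: 2.37
tcp_pos: [0.5932, -0.0393, 0.2103]
orientation: [0.0, 0.153, 0.988, 0.0]
wrist_force: [0.2, 0.7, -0.5]
finger_gap: 0.0263
clock: 2.78
tcp_pos: [0.5924, -0.0379, 0.2101]
orientation: [-0.0, 0.365, 0.931, 0.0]
wrist_force: [-0.2, 0.1, -0.1]
finger_gap: 0.0261
clock: 3.2
tcp_pos: [0.5923, -0.0376, 0.2103]
orientation: [0.0, 0.558, 0.83, 0.0]
wrist_force: [-0.4, 0.0, -0.2]
finger_gap: 0.0259
t 3.2 tcp [ 0.5923 -0.0376  0.2103] yawy 22.17 q6 0.99 tilt z [0.0001 0.0001] TURN units 3.85 SHIFT units total [-0.0004  0.0004  0.1004] mm [-0.3  0.4 80.3] F [-0.4  0.  -0.2] gap 25.9
```

```bash
python3 -m creep '{"hand":[26,26,26,26,26],"delta_pos":[[0,0,0.02],[0,0,0.02],[0,0,0.02],[0,0,0.02],[0,0,0]],"turn":[1,1,1,0.85,0]}'
python3 - <<'E'
from h import *
togo(.5927,-.0379,.047,2.9)
c=cam('wrist'); save(c,'w1'); c=cam('scene'); save(c,'s1')
E
```

```text
clock: 3.62
tcp_pos: [0.5902, -0.0372, 0.143]
orientation: [-0.002, 0.688, 0.726, -0.001]
wrist_force: [-0.3, 0.4, -0.4]
finger_gap: 0.026
t 3.6167 tcp [ 0.5902 -0.0372  0.143 ] yawy 3.06 q6 1.32 tilt z [-0.0054  0.0012] TURN units 0.03 SHIFT units total [-0.0012  0.0037  0.1199] mm [-1.   2.9 96. ] F [-0.3  0.4 -0.4] gap 26.0
```

View pics/w1.png

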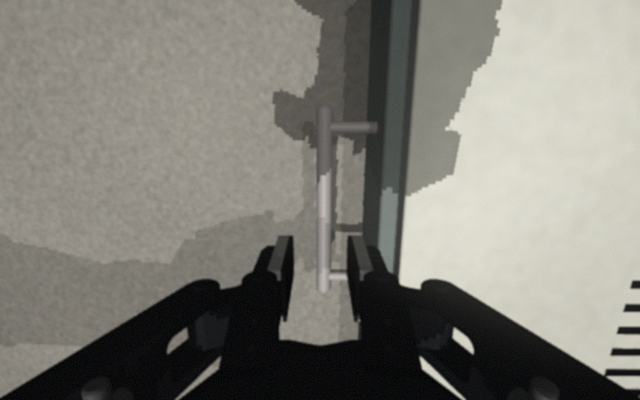

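View pics/s1.png

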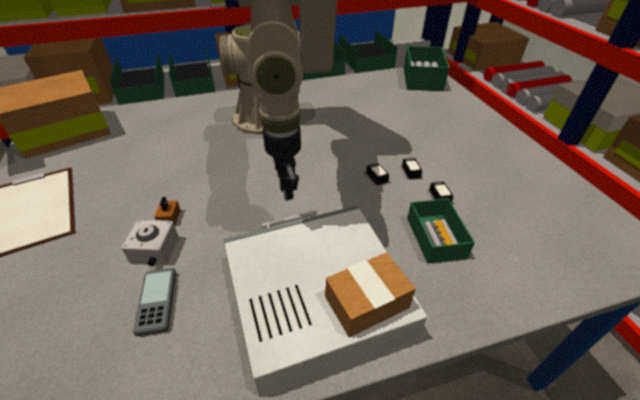

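```bash
python3 -m creep '{"hand":[26,26,26,26,26],"delta_pos":[[0,0,0.02],[0,0,0.02],[0,0,0.02],[0,0,0.01],[0,0,0.01]],"turn":[0,0,0,0,0]}'
python3 -c "
from h import *
togo(.5927,-.0379,.047,2.9)"
```

```text
clock: 4.13
tcp_pos: [0.5928, -0.0377, 0.0828]
orientation: [0.0, 0.687, 0.727, 0.0]
wrist_force: [0.7, -0.1, -0.1]
finger_gap: 0.0262
t 4.1333 tcp [ 0.5928 -0.0377  0.0828] yawy 3.24 q6 1.32 tilt z [ 0.0011 -0.0001] TURN units 0.07 SHIFT units total [-0.0002 -0.0002  0.0447] mm [-0.2 -0.2 35.8] F [ 0.7 -0.1 -0.1] gap 26.2
```

```bash
python3 -m creep '{"hand":[26,26,26,26,26],"delta_pos":[[0,0,0.015],[0,0,0.015],[0,0,0.014],[0,0,0],[0,0,0]],"turn":[0,0,0,0,0]}'
python3 -m creep '{"hand":[5,5,5,5,5],"delta_pos":[[0,0,0],[0,0,0],[0,0,0],[0,0,0],[0,0,0]],"turn":[0,0,0,0,0]}' 80
python3 -c "
from h import *
togo(.5927,-.0379,.047,2.9)"
```

```text
clock: 4.55
tcp_pos: [0.5939, -0.0378, 0.0514]
orientation: [0.002, 0.687, 0.727, 0.001]
wrist_force: [-8.4, 0.7, 20.1]
finger_gap: 0.026
clock: 4.97
tcp_pos: [0.5927, -0.038, 0.0501]
orientation: [0.001, 0.687, 0.727, 0.0]
wrist_force: [-6.6, 0.5, 15.7]
finger_gap: 0.0084
t 4.9667 tcp [ 0.5927 -0.038   0.0501] yawy 3.2 q6 1.32 tilt z [ 0.0018 -0.0013] TURN units 0.06 SHIFT units total [0.0002 0.     0.0038] mm [0.2 0.  3.1] F [-6.6  0.5 15.7] gap 8.4
```

```bash
python3 -m creep '{"hand":[5,5,5,5,5],"delta_pos":[[0,0,-0.004],[0,0,0],[0,0,0],[0,0,0],[0,0,0]],"turn":[0,0,0,0,0]}' 80
python3 - <<'E'
from h import *
togo(.5927,-.0379,.047,2.9)
c=cam('wrist'); save(c,'w2'); 
c=cam('scene'); save(c,'s2x')
E
python3 -c "
import cv2
a=cv2.imread('pics/s2x.png')[150:270,200:380]; cv2.imwrite('pics/s2.png',cv2.resize(a,None,fx=4,fy=4,interpolation=3))"
```

```text
clock: 5.38
tcp_pos: [0.5924, -0.038, 0.0502]
orientation: [0.0, 0.687, 0.726, -0.0]
wrist_force: [-1.1, -3.4, -2.7]
finger_gap: 0.0084
t 5.3833 tcp [ 0.5924 -0.038   0.0502] yawy 3.16 q6 1.32 tilt z [-0.0001 -0.0007] TURN units 0.05 SHIFT units total [0.0002 0.0004 0.004 ] mm [0.1 0.3 3.2] F [-1.1 -3.4 -2.7] gap 8.4
```

View pics/w2.png

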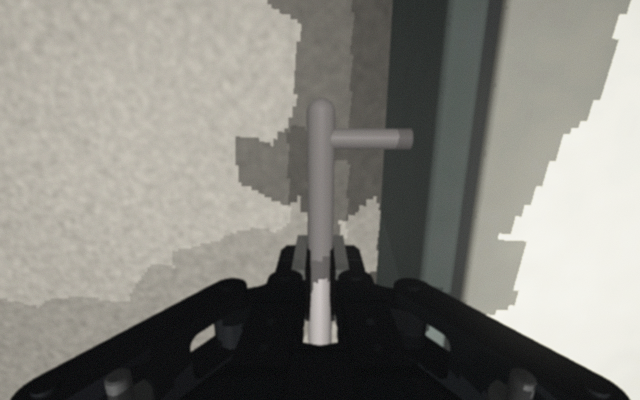

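View pics/s2.png

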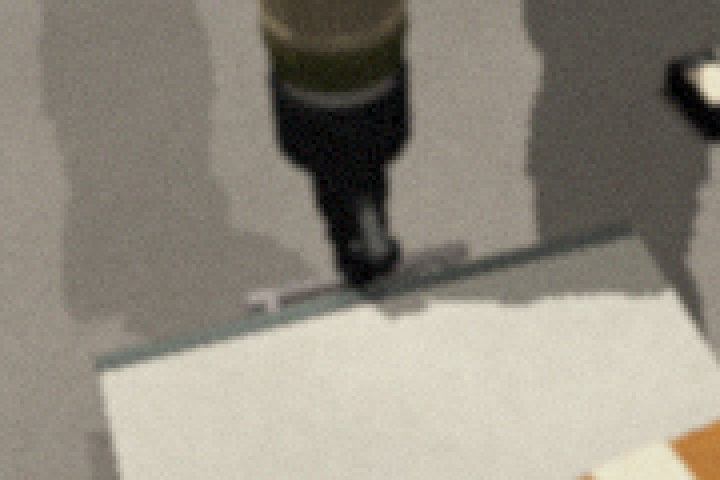

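```bash
python3 -m creep '{"hand":[5,5,5,5,5],"delta_pos":[[0,-0.01,0],[0,-0.018,0],[0,-0.018,0],[0,-0.018,0],[0,-0.018,0]],"turn":[0,0,0,0,0]}' 100
python3 -m creep '{"hand":[5,5,5,5,5],"delta_pos":[[0,-0.018,0],[0,-0.018,0],[0,-0.018,0],[0,-0.018,0],[0,-0.012,0]],"turn":[0,0,0,0,0]}'
python3 -m creep '{"hand":[5,5,5,5,5],"delta_pos":[[0,-0.006,0],[0,-0.006,0],[0,-0.006,0],[0,-0.003,0],[0,0,0]],"turn":[0,0,0,0,0]}'
python3 -c "
from h import *
togo(.5927-.148*.9987,-.0379-.148*.0506,.05,2.9)"
```

```text
clock: 5.9
tcp_pos: [0.5273, -0.0414, 0.0503]
orientation: [0.001, 0.687, 0.726, 0.001]
wrist_force: [2.3, -3.3, -5.5]
finger_gap: 0.0075
clock: 6.32
tcp_pos: [0.459, -0.0448, 0.0503]
orientation: [0.0, 0.687, 0.726, 0.0]
wrist_force: [2.6, -1.9, -8.7]
finger_gap: 0.0077
clock: 6.73
tcp_pos: [0.4446, -0.0456, 0.0503]
orientation: [0.001, 0.687, 0.727, 0.002]
wrist_force: [4.5, -0.0, -12.0]
finger_gap: 0.0074
t 6.7333 tcp [ 0.4446 -0.0456  0.0503] yawy 3.19 q6 1.23 tilt z [0.0035 0.0012] TURN units 0.06 SHIFT units total [0.0002 0.0004 0.0004] mm [0.2 0.3 0.3] F [  4.5  -0.  -12. ] gap 7.4
```

```bash
python3 -m creep '{"hand":[5,5,5,5,5],"delta_pos":[[0,-0.0025,0],[0,-0.0025,0],[0,0,0],[0,0,0],[0,0,0]],"turn":[0,0,0,0,0]}'
python3 - <<'E'
from h import *
togo(.5927-.148*.9987,-.0379-.148*.0506,.05,2.9)
c=cam('top'); save(c,'t3'); np.save('P3.npy',cloud(c))
for n,z in dict(handle=.056,release_top=.055,bay0=.022).items():
    print(n,[(round(x['score'],2),np.round(x['location'],1),atz(c,x['location'],z)[:2]) for x in env.pinpoint('top',n)][:5])
E
```

```text
clock: 7.15
tcp_pos: [0.4427, -0.0457, 0.0503]
orientation: [0.002, 0.687, 0.727, 0.003]
wrist_force: [10.2, -0.1, -18.0]
finger_gap: 0.0079
t 7.15 tcp [ 0.4427 -0.0457  0.0503] yawy 3.22 q6 1.23 tilt z [0.0068 0.0019] TURN units 0.06 SHIFT units total [0.0002 0.0027 0.0005] mm [0.2 2.2 0.4] F [ 10.2  -0.1 -18. ] gap 7.9
handle []
release_top [(0.68, array([247.1, 301.8]), array([0.5155, 0.0797])), (0.4, array([240.5, 486.2]), array([ 0.5421, -0.3445])), (0.22, array([223.4, 309.5]), array([0.5701, 0.0638]))]
bay0 [(0.88, array([223.9, 397.7]), array([ 0.5766, -0.1461])), (0.88, array([228.6, 337. ]), array([ 0.5614, -0.0011])), (0.62, array([221.8, 367.8]), array([ 0.5797, -0.0744])), (0.62, array([224.2, 309.4]), array([0.57 , 0.065]))]
```

View pics/t3.png

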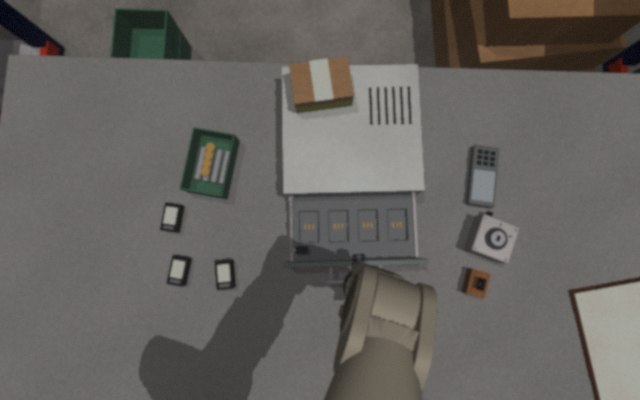

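```bash
cat > ps.py <<'E'
from h import *
a=np.radians(2.9); X=np.array([np.cos(a),np.sin(a)]);Y=np.array([-X[1],X[0]]);U0=np.array([.7942,-.0277])
def loc(P):
    q=P.reshape(-1,3); return np.c_[(q[:,:2]-U0)@X,(q[:,:2]-U0)@Y,q[:,2]]
def panel(P):
    l=loc(P)
    g=l[(l[:,0]>-.34)&(l[:,0]<-.152)&(l[:,2]>.076)&(l[:,2]<.088)&(abs(l[:,1])<.15)&(abs(l[:,1]+.0)>.08)]
    return np.percentile(g[:,0],[2,50,98])
E
python3 - <<'E'
from ps import *
P0=np.load('P0.npy');P3=np.load('P3.npy')
p0=panel(P0);p3=panel(P3);print(p0,p3,p0-p3)
l=loc(P3)
# bays: floor z ~.022 within region
m=(abs(P3[...,2]-.022)<.005)&(l[:,0].reshape(400,640)>-.31)&(l[:,0].reshape(400,640)<-.16)&(abs(l[:,1].reshape(400,640))<.17)
n,lab,s,ce=cv2.connectedComponentsWithStats(m.astype(np.uint8))
for i in range(1,n):
    if s[i,4]<100: continue
    q=P3[lab==i]; ll=l.reshape(400,640,3)[lab==i]
    print(s[i],cv2.minAreaRect(q[:,:2].astype(np.float32)*1000),'local',(np.percentile(ll,1,axis=0)),(np.percentile(ll,99,axis=0)))
E
```

```text
[-0.1656 -0.16   -0.1539] [-0.3153 -0.3095 -0.3038] [0.1496 0.1495 0.1498]
[388 209  20  31 575] ((576.5437622070312, -144.96731567382812), (72.20979309082031, 45.082340240478516), 2.0823614597320557) local [-0.2594 -0.1279  0.018 ] [-0.1873 -0.0845  0.0262]
[300 211  19  31 584] ((565.9666137695312, 65.89732360839844), (71.7726058959961, 43.15308380126953), 1.7342904806137085) local [-0.2592  0.083   0.0181] [-0.1874  0.1267  0.0257]
[329 210  20  32 573] ((568.6256713867188, -4.341596603393555), (74.53511047363281, 44.93714904785156), 3.352785587310791) local [-0.2585  0.0124  0.0182] [-0.187   0.0569  0.0263]
[359 210  19  31 564] ((572.2853393554688, -74.98561096191406), (71.89431762695312, 43.66345977783203), 1.5219014883041382) local [-0.2595 -0.0576  0.0184] [-0.1882 -0.0139  0.0257]
```

```bash
python3 -m creep '{"hand":[14,18,20,20,20],"delta_pos":[[0,0,0],[0,0,0],[0,0,0],[0,0,-0.004],[0,0,-0.01]],"turn":[0,0,0,0,0]}' 60
python3 -m creep '{"hand":[20,20,20,20,20],"delta_pos":[[0,0,-0.02],[0,0,-0.04],[0,0,-0.04],[0,0,-0.04],[0,0,-0.04]],"turn":[0,0,0,0,0]}'
python3 -m creep '{"hand":[20,20,20,60,60],"delta_pos":[[0,0,-0.02],[0,0,0],[0,0,0],[0,0,0],[0,0,0]],"turn":[-1,-1,-1,-1,-1]}'
python3 - <<'E'
from ps import *
c=cam('top'); save(c,'t4'); P=cloud(c); np.save('P4.npy',P); print(panel(np.load('P0.npy'))-panel(P))
print([(round(x['score'],2),np.round(x['location'],1),atz(c,x['location'],0)[:2]) for x in env.pinpoint('top','pack0')][:5])
togo(.4483,.2597,.15,97.5)
E
```

```text
clock: 7.77
tcp_pos: [0.4414, -0.0458, 0.0619]
orientation: [0.001, 0.687, 0.727, 0.002]
wrist_force: [6.3, 0.6, -4.8]
finger_gap: 0.0201
clock: 8.18
tcp_pos: [0.4387, -0.0455, 0.2076]
orientation: [-0.0, 0.687, 0.727, 0.001]
wrist_force: [1.4, -0.2, -0.6]
finger_gap: 0.0197
clock: 8.6
tcp_pos: [0.4391, -0.0456, 0.2224]
orientation: [0.0, 0.512, 0.859, 0.001]
wrist_force: [-0.5, 0.3, -0.5]
finger_gap: 0.043
[0.1452 0.1452 0.1456]
[(0.78, array([272.5, 179.5]), array([0.4469, 0.3731])), (0.64, array([272.3, 225.3]), array([0.4503, 0.2637])), (0.62, array([218. , 174.8]), array([0.5772, 0.3937]))]
t 8.7 tcp [ 0.439  -0.0457  0.2221] yawy 28.22 q6 0.79 tilt z [0.0009 0.0007] TURN units -13.86 SHIFT units total [-0.0614  0.3768  0.0905] mm [-49.1 301.5  72.4] F [-0.  -1.6  0.5] gap 58.2
```

View pics/t4.png

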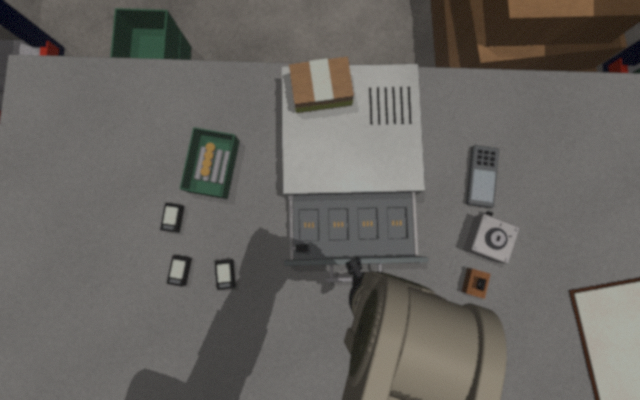

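```bash
python3 -m creep '{"hand":[60,60,60,60,60],"delta_pos":[[0,0,0],[0,0,0],[0,0,0],[0,0,0],[0,0,0]],"turn":[-1,-1,-1,-1,-1]}' 60
python3 -m creep '{"hand":[60,60,60,60,60],"delta_pos":[[0,0,0],[0,0,0],[0,0,0],[0,0,0],[0,0,0]],"turn":[-1,-1,-1,-1,-1]}' 
python3 -m creep '{"hand":[60,60,60,60,60],"delta_pos":[[0,0,0],[0,0,0],[0,0,0],[0,0,0],[0,0,0]],"turn":[-1,-1,-1,-0.86,0]}' 
python3 -c "
from ps import *
togo(.4483,.2597,.12,97.5)
P=np.load('P4.npy');l=loc(P).reshape(400,640,3)
m=(abs(P[...,2]-.022)<.005)&(l[...,0]>-.29)&(l[...,0]<-.16)&(abs(l[...,1])<.17)
n,lab,s,ce=cv2.connectedComponentsWithStats(m.astype(np.uint8))
for i in range(1,n):
    if s[i,4]<100: continue
    ll=l[lab==i]
    a,b=(np.percentile(ll,1,axis=0)),(np.percentile(ll,99,axis=0));print((a+b)/2,(b-a))
"
```

```text
clock: 9.12
tcp_pos: [0.4389, -0.0458, 0.2218]
orientation: [0.0, 0.315, 0.949, 0.0]
wrist_force: [-0.5, -1.6, 0.1]
finger_gap: 0.0596
clock: 9.53
tcp_pos: [0.4389, -0.0458, 0.2218]
orientation: [0.0, 0.102, 0.995, 0.0]
wrist_force: [-0.3, 0.1, 1.2]
finger_gap: 0.0598
clock: 9.95
tcp_pos: [0.4389, -0.0458, 0.2217]
orientation: [0.0, -0.065, 0.998, 0.0]
wrist_force: [-0.4, 0.3, 0.5]
finger_gap: 0.06
t 9.95 tcp [ 0.4389 -0.0458  0.2217] yawy 97.46 q6 -0.42 tilt z [0.0003 0.0006] TURN units -0.01 SHIFT units total [-0.0614  0.377   0.1274] mm [-49.1 301.6 101.9] F [-0.4  0.3  0.5] gap 60.0
[-0.2192 -0.0358  0.0221] [0.0721 0.0439 0.0081]
[-0.2186 -0.1063  0.022 ] [0.072  0.0433 0.0079]
[-0.2186  0.1048  0.0219] [0.0718 0.0437 0.0071]
[-0.2189  0.0347  0.022 ] [0.0701 0.0445 0.0081]
```

```bash
python3 -m creep '{"hand":[60,60,60,60,60],"delta_pos":[[-0.006,0.037,0],[-0.006,0.038,0],[-0.006,0.038,0],[-0.006,0.038,0.01],[-0.006,0.038,0.01]],"turn":[0,0,0,0,0]}'
python3 -m creep '{"hand":[60,60,60,60,60],"delta_pos":[[-0.006,0.038,0.02],[-0.006,0.038,0.02],[-0.006,0.038,0.02],[-0.006,0.038,0.02],[-0.0075,0.0363,0.02]],"turn":[0,0,0,0,0]}'
python3 - <<'E'
from ps import *
togo(.4483,.2597,.023,97.5)
c=cam('wrist'); save(c,'w5')
E
```

```text
clock: 10.37
tcp_pos: [0.4434, 0.1085, 0.2061]
orientation: [0.001, -0.063, 0.998, 0.0]
wrist_force: [0.8, -0.4, 0.3]
finger_gap: 0.06
clock: 10.78
tcp_pos: [0.448, 0.2615, 0.125]
orientation: [0.0, -0.063, 0.998, 0.0]
wrist_force: [1.1, -0.6, 0.5]
finger_gap: 0.0605
t 10.7833 tcp [0.448  0.2615 0.125 ] yawy 97.26 q6 0.25 tilt z [0.0001 0.0006] TURN units -0.05 SHIFT units total [-0.0001 -0.0023  0.1275] mm [ -0.   -1.9 102. ] F [ 1.1 -0.6  0.5] gap 60.5
```

View pics/w5.png

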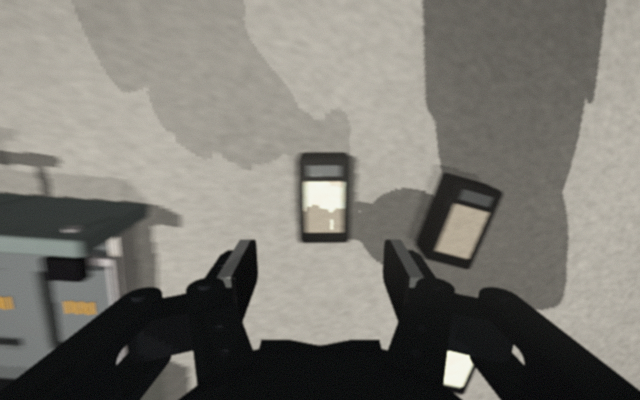

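```bash
python3 -m creep '{"hand":[60,60,60,60,60],"delta_pos":[[0,0,0.025],[0,0,0.025],[0,0,0.025],[0,0,0.025],[0,0,0.01]],"turn":[0,0,0,0,0]}'
python3 -m creep '{"hand":[60,60,60,60,60],"delta_pos":[[0,0,0.01],[0,0,0.0075],[0,0,0],[0,0,0],[0,0,0]],"turn":[0,0,0,0,0]}'
python3 - <<'E'
from ps import *
togo(.4483,.2597,.023,97.5)
c=cam('wrist'); save(c,'w6')
E
```

```text
clock: 11.25
tcp_pos: [0.4468, 0.2592, 0.0352]
orientation: [-0.002, -0.064, 0.998, -0.0]
wrist_force: [-0.5, -0.4, 0.1]
finger_gap: 0.0597
clock: 11.67
tcp_pos: [0.4492, 0.2599, 0.0244]
orientation: [0.001, -0.065, 0.998, 0.0]
wrist_force: [0.8, -0.2, 0.6]
finger_gap: 0.0599
t 11.6667 tcp [0.4492 0.2599 0.0244] yawy 97.44 q6 0.24 tilt z [0.0015 0.0007] TURN units -0.01 SHIFT units total [ 0.0012 -0.0001  0.0018] mm [ 1.  -0.   1.4] F [ 0.8 -0.2  0.6] gap 59.9
```

View pics/w6.png

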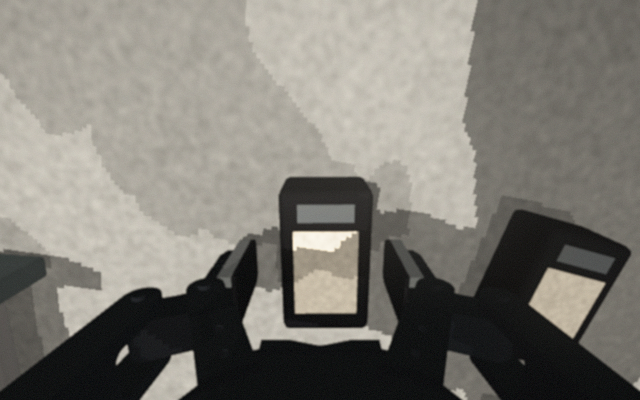

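```bash
python3 -m creep '{"hand":[30,30,30,30,30],"delta_pos":[[0,0,0],[0,0,0],[0,0,0],[0,0,0],[0,0,0]],"turn":[0,0,0,0,0]}' 60
python3 -m creep '{"hand":[30,30,30,30,30],"delta_pos":[[0,0,-0.02],[0,0,-0.03],[0,0,-0.03],[0,0,-0.03],[0,0,0]],"turn":[0,0,0,0,0]}'
python3 - <<'E'
from ps import *
b=U0+X*(-.2188)+Y*.1044; print(b)
togo(b[0],b[1],.135,92.9)
c=cam('wrist'); save(c,'w7')
c=cam('scene'); save(c,'s7x'); print([ (x['score'],x['location']) for x in env.find_in('scene','pack0')])
a=cv2.imread('pics/s7x.png')[60:220,330:480]; cv2.imwrite('pics/s7.png',cv2.resize(a,None,fx=4,fy=4,interpolation=3))
E
```

```text
clock: 12.13
tcp_pos: [0.4493, 0.26, 0.0246]
orientation: [0.001, -0.065, 0.998, 0.0]
wrist_force: [-0.3, 0.5, 4.9]
finger_gap: 0.0386
clock: 12.55
tcp_pos: [0.4511, 0.2606, 0.116]
orientation: [0.004, -0.065, 0.998, 0.001]
wrist_force: [0.7, -0.0, -0.5]
finger_gap: 0.0388
[0.5704 0.0655]
t 12.55 tcp [0.4511 0.2606 0.116 ] yawy 97.47 q6 0.24 tilt z [0.0069 0.0027] TURN units 0.91 SHIFT units total [-0.1367 -0.2511 -0.0232] mm [-109.4 -200.9  -18.5] F [ 0.7 -0.  -0.5] gap 38.8
[(0.85, [152.4, 380.3]), (0.76, [169.4, 411.6]), (0.66, [194.3, 441.0]), (0.34, [204.2, 277.8])]
```

View pics/w7.png

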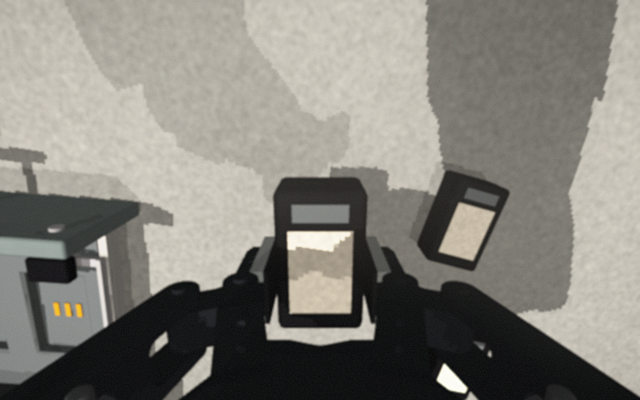

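View pics/s7.png

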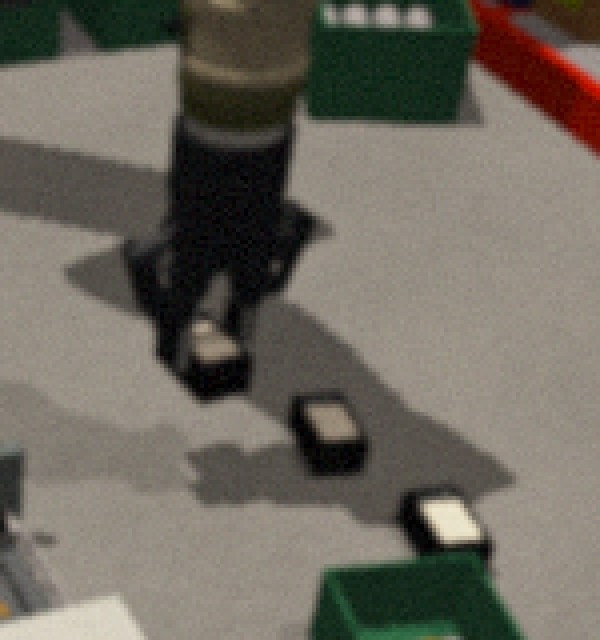

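```bash
python3 -m creep '{"hand":[30,30,30,30,30],"delta_pos":[[0,0,-0.025],[-0.02,-0.036,0],[-0.02,-0.036,0],[-0.02,-0.036,0],[-0.02,-0.036,0]],"turn":[0.91,0,0,0,0]}'
python3 -m creep '{"hand":[30,30,30,30,30],"delta_pos":[[-0.02,-0.036,0],[-0.02,-0.036,0],[-0.0167,-0.0351,0],[0,0,0],[0,0,0]],"turn":[0,0,0,0,0]}'
python3 - <<'E'
from ps import *
b=U0+X*(-.2188+.0009)+Y*.1044
togo(b[0],b[1],.0465,92.9)
c=cam('wrist'); save(c,'w8')
E
```

```text
clock: 13.12
tcp_pos: [0.5175, 0.1466, 0.1296]
orientation: [-0.002, -0.026, 1.0, -0.0]
wrist_force: [0.8, 1.0, -1.5]
finger_gap: 0.0386
clock: 13.53
tcp_pos: [0.5674, 0.0629, 0.1293]
orientation: [-0.002, -0.024, 1.0, 0.0]
wrist_force: [-0.2, 0.8, -1.0]
finger_gap: 0.0386
t 13.5333 tcp [0.5674 0.0629 0.1293] yawy 92.73 q6 -0.08 tilt z [-0.0035  0.0003] TURN units -0.03 SHIFT units total [-0.0054  0.003   0.1034] mm [-4.3  2.4 82.7] F [-0.2  0.8 -1. ] gap 38.6
```

View pics/w8.png

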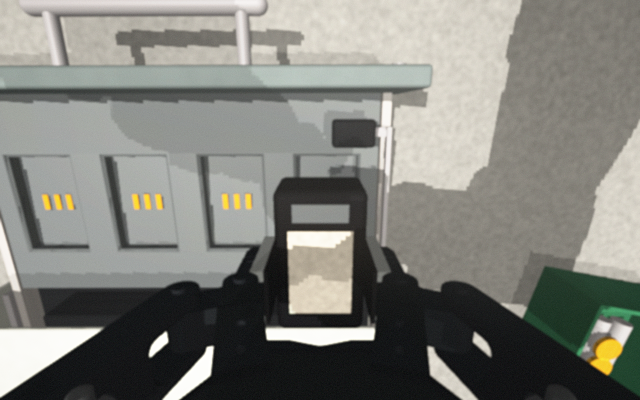

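```bash
python3 -m creep '{"hand":[30,30,30,30,30],"delta_pos":[[-0.0054,0.003,0],[0,0,0.025],[0,0,0.025],[0,0,0.02],[0,0,0]],"turn":[-0.03,0,0,0,0]}'
python3 - <<'E'
from ps import *
b=U0+X*(-.2188+.0009)+Y*.1044
togo(b[0],b[1],.0465,92.9)
c=cam('wrist'); save(c,'w9')
E
```

```text
clock: 14.0
tcp_pos: [0.5687, 0.0688, 0.0718]
orientation: [-0.003, -0.028, 1.0, 0.0]
wrist_force: [0.1, -0.1, -1.7]
finger_gap: 0.0387
t 14.0 tcp [0.5687 0.0688 0.0718] yawy 93.21 q6 -0.08 tilt z [-0.0069  0.0004] TURN units 0.06 SHIFT units total [-0.0032 -0.0043  0.0316] mm [-2.6 -3.4 25.3] F [ 0.1 -0.1 -1.7] gap 38.7
```

View pics/w9.png

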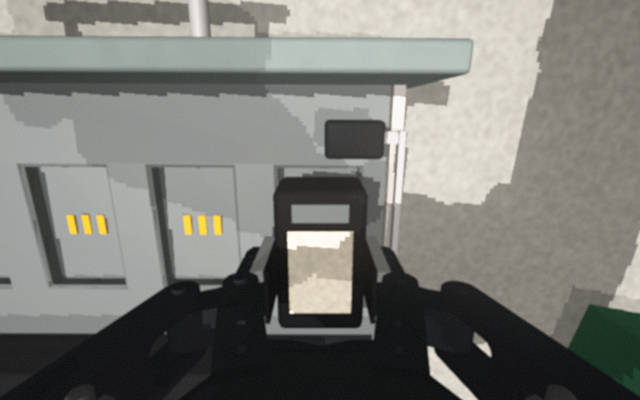

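```bash
python3 -m creep '{"hand":[30,30,30,30,30],"delta_pos":[[0,0,0],[0,0,0],[0,0,0],[0,0,0],[0,0,0]],"turn":[0,0,0,0,0]}'
python3 - <<'E'
from ps import *
b=U0+X*(-.2188+.0009)+Y*.1044
togo(b[0],b[1],.0465,92.9)
E
```

```text
clock: 14.47
tcp_pos: [0.5727, 0.0672, 0.0763]
orientation: [0.001, -0.027, 1.0, 0.0]
wrist_force: [-0.8, -0.1, -0.8]
finger_gap: 0.0386
t 14.4667 tcp [0.5727 0.0672 0.0763] yawy 93.07 q6 -0.08 tilt z [0.0015 0.0001] TURN units 0.03 SHIFT units total [ 0.0019 -0.002   0.0373] mm [ 1.5 -1.6 29.8] F [-0.8 -0.1 -0.8] gap 38.6
```

```bash
python3 -m creep '{"hand":[30,30,30,30,30],"delta_pos":[[0.002,-0.002,0.005],[0,0,0.005],[0,0,0.005],[0,0,0],[0,0,0]],"turn":[0,0,0,0,0]}'
python3 -m creep '{"hand":[30,30,30,30,30],"delta_pos":[[0,0,0],[0,0,0],[0,0,0],[0,0,0],[0,0,0]],"turn":[0,0,0,0,0]}'
python3 - <<'E'
from ps import *
b=U0+X*(-.2188+.0009)+Y*.1044
togo(b[0],b[1],.0465,92.9)
E
```

```text
clock: 14.88
tcp_pos: [0.5701, 0.0654, 0.0629]
orientation: [-0.001, -0.027, 1.0, 0.0]
wrist_force: [-0.8, 0.1, -1.6]
finger_gap: 0.0387
clock: 15.3
tcp_pos: [0.5707, 0.0655, 0.0636]
orientation: [0.0, -0.027, 1.0, 0.0]
wrist_force: [-0.1, 0.2, -1.4]
finger_gap: 0.0387
t 15.3 tcp [0.5707 0.0655 0.0636] yawy 93.07 q6 -0.08 tilt z [0.0002 0.0001] TURN units 0.03 SHIFT units total [-0.0007  0.      0.0214] mm [-0.6  0.  17.1] F [-0.1  0.2 -1.4] gap 38.7
```

```bash
python3 -m creep '{"hand":[30,30,30,30,30],"delta_pos":[[-0.0007,0,0.005],[0,0,0.005],[0,0,0.005],[0,0,0.004],[0,0,0]],"turn":[0,0,0,0,0]}'
python3 -m creep '{"hand":[30,30,30,30,30],"delta_pos":[[0,0,0.0015],[0,0,0],[0,0,0],[0,0,0],[0,0,0]],"turn":[0,0,0,0,0]}'
python3 - <<'E'
from ps import *
b=U0+X*(-.2188+.0009)+Y*.1044
togo(b[0],b[1],.0465,92.9)
E
```

```text
clock: 15.72
tcp_pos: [0.5704, 0.0655, 0.0471]
orientation: [-0.001, -0.027, 1.0, 0.0]
wrist_force: [-0.2, -0.0, -1.7]
finger_gap: 0.0387
clock: 16.13
tcp_pos: [0.5713, 0.0655, 0.0473]
orientation: [0.0, -0.027, 1.0, 0.0]
wrist_force: [-0.7, 0.6, -2.2]
finger_gap: 0.0389
t 16.1333 tcp [0.5713 0.0655 0.0473] yawy 93.07 q6 -0.08 tilt z [0.0004 0.0001] TURN units 0.03 SHIFT units total [0.0001 0.     0.001 ] mm [0.  0.  0.8] F [-0.7  0.6 -2.2] gap 38.9
```

```bash
python3 -m creep '{"hand":[30,30,30,30,30],"delta_pos":[[0,0,0.0015],[0,0,0],[0,0,0],[0,0,0],[0,0,0]],"turn":[0,0,0,0,0]}'
python3 -m creep '{"hand":[44,48,50,50,50],"delta_pos":[[0,0,0],[0,0,0],[0,0,0],[0,0,0],[0,0,0]],"turn":[0,0,0,0,0]}'
python3 -m creep '{"hand":[50,50,50,50,50],"delta_pos":[[0,0,-0.01],[0,0,-0.02],[0,0,-0.03],[0,0,-0.03],[0,0,-0.02]],"turn":[0,0,0,0,0]}'
python3 - <<'E'
from ps import *
c=cam('wrist'); save(c,'w10')
togo(.4542,.3679,.12,81.2)
E
```

```text
clock: 16.55
tcp_pos: [0.5716, 0.0655, 0.0466]
orientation: [0.001, -0.027, 1.0, 0.0]
wrist_force: [-1.6, -0.9, 5.0]
finger_gap: 0.0381
clock: 16.97
tcp_pos: [0.571, 0.0655, 0.0456]
orientation: [-0.0, -0.027, 1.0, 0.0]
wrist_force: [-0.4, -0.7, 0.6]
finger_gap: 0.0504
clock: 17.38
tcp_pos: [0.572, 0.0655, 0.1367]
orientation: [0.001, -0.027, 1.0, -0.0]
wrist_force: [0.4, -0.2, 0.5]
finger_gap: 0.0499
t 17.4333 tcp [0.5737 0.0655 0.1396] yawy 93.08 q6 -0.08 tilt z [ 0.0071 -0.0001] TURN units 2.38 SHIFT units total [0.2056 0.3507 0.0229] mm [164.5 280.6  18.3] F [ 1.6 -0.1  2.5] gap 50.0
```

View pics/w10.png

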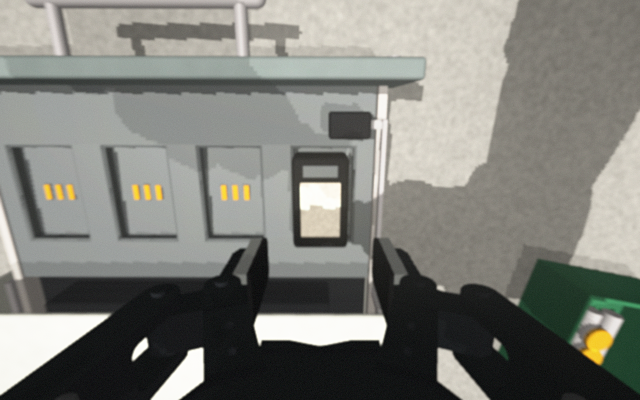

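```bash
cat >> ps.py <<'E'
def packs(P):
    out=[]
    Z=P[...,2]; m=((Z>.02)&(Z<.04)).astype(np.uint8)
    n,lab,s,ce=cv2.connectedComponentsWithStats(m)
    for i in range(1,n):
        if s[i,4]<250: continue
        q=P[lab==i]; (cx,cy),(w,h),a=cv2.minAreaRect(q[:,:2].astype(np.float32)*1000)
        if w<h: w,h,a=h,w,a+90
        a=(a+90)%180-90
        if 60<w<76 and 36<h<46 : print('pack c',round(cx,1),round(cy,1),'wh',round(w,1),round(h,1),'yawy',round(a+90,1),'z',q[:,2].mean().round(4))
def seated(P):
    l=loc(P)
    for y in (-.1056,-.0356,.0344,.1044):
        g=l[(abs(l[:,0]+.2188)<.045)&(abs(l[:,1]-y)<.03)&(l[:,2]>.04)&(l[:,2]<.07)]
        if len(g)>150:
            print('bay y',y,len(g),'z 5/50/95',np.percentile(g[:,2],[5,50,95]),'centre',(np.percentile(g,2,axis=0)+np.percentile(g,98,axis=0))[:2]/2)
        else: print('bay y',y,'empty')
E
python3 -m creep '{"hand":[60,60,60,60,60],"delta_pos":[[0,0,-0.01],[0,0,0],[0.02,0.035,0],[0.02,0.035,0],[0.02,0.035,0]],"turn":[1,1,0.38,0,0]}'
python3 -m creep '{"hand":[60,60,60,60,60],"delta_pos":[[0.02,0.035,0],[0.02,0.035,0],[0.02,0.035,0],[0.02,0.035,0],[0.02,0.035,0]],"turn":[0,0,0,0,0]}'
python3 - <<'E'
from ps import *
c=cam('top'); P=cloud(c); save(c,'t11'); packs(P); seated(P); togo(.4542,.3679,.12,81.2)
E
```

```text
clock: 17.85
tcp_pos: [0.5353, 0.1559, 0.142]
orientation: [0.0, 0.078, 0.997, 0.0]
wrist_force: [0.5, 0.1, 0.7]
finger_gap: 0.0603
clock: 18.27
tcp_pos: [0.4773, 0.3074, 0.1421]
orientation: [0.0, 0.077, 0.997, 0.0]
wrist_force: [0.0, -0.1, 0.9]
finger_gap: 0.06
pack c 578.7 393.5 wh 67.8 42.0 yawy 83.4 z 0.0291
bay y -0.1056 empty
bay y -0.0356 empty
bay y 0.0344 empty
bay y 0.1044 503 z 5/50/95 [0.0488 0.0516 0.0544] centre [-0.218   0.1026]
t 18.3167 tcp [0.4751 0.3122 0.1421] yawy 81.44 q6 0.59 tilt z [-0.001   0.0036] TURN units 0.05 SHIFT units total [0.0364 0.0648 0.0279] mm [29.1 51.8 22.3] F [-0.6  3.4 -1.3] gap 60.0
```

View pics/t11.png

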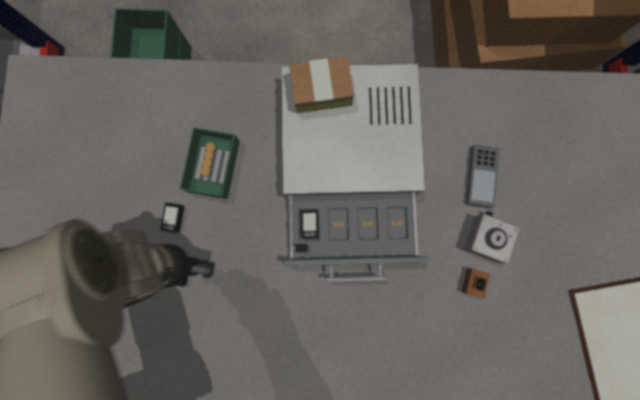

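```bash
python3 -m creep '{"hand":[60,60,60,60,60],"delta_pos":[[0.018,0.032,0],[0.018,0.032,0],[0,0,0],[0,0,0],[0,0,0]],"turn":[0,0,0,0,0]}'
python3 - <<'E'
from ps import *
c=cam('wrist'); P=cloud(c); save(c,'w12'); packs(P); togo(.4542,.3679,.023,81.2)
E
```

```text
clock: 18.73
tcp_pos: [0.4574, 0.3608, 0.1418]
orientation: [-0.0, 0.077, 0.997, -0.0]
wrist_force: [0.4, -0.1, -0.5]
finger_gap: 0.0605
pack c 451.6 371.0 wh 67.7 40.0 yawy 81.7 z 0.03
pack c 574.9 394.4 wh 67.3 36.2 yawy 83.6 z 0.0297
t 18.7833 tcp [0.4577 0.3604 0.1418] yawy 81.14 q6 0.68 tilt z [-0.0001 -0.0004] TURN units -0.01 SHIFT units total [0.0057 0.0087 0.1485] mm [  4.6   7.  118.8] F [1.2 0.4 1. ] gap 60.4
```

View pics/w12.png

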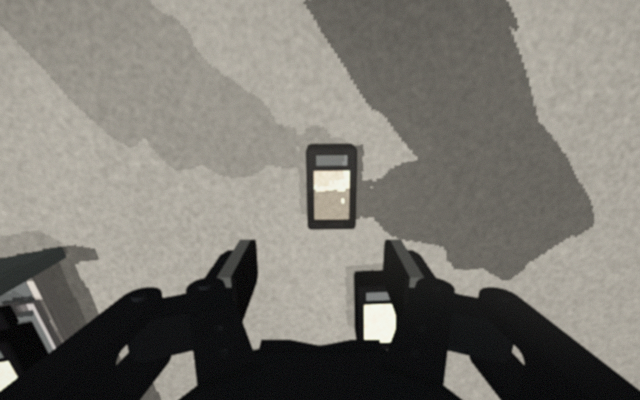

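```bash
python3 -c "
from h import *
togo(.4535,.370,.023,81.2)"; python3 -m creep '{"hand":[60,60,60,60,60],"delta_pos":[[0.0071,0.0112,0],[0,0,0.035],[0,0,0.035],[0,0,0.035],[0,0,0.02]],"turn":[0,0,0,0,0]}'
python3 -m creep '{"hand":[60,60,60,60,60],"delta_pos":[[0,0,0.014],[0,0,0.01],[0,0,0],[0,0,0],[0,0,0]],"turn":[0,0,0,0,0]}'
python3 - <<'E'
from ps import *
c=cam('wrist'); P=cloud(c); save(c,'w13'); packs(P); togo(.4535,.370,.023,81.2)
E
```

```text
t 18.7833 tcp [0.4577 0.3604 0.1418] yawy 81.14 q6 0.68 tilt z [-0.0001 -0.0004] TURN units -0.01 SHIFT units total [0.007  0.0112 0.1485] mm [  5.6   8.9 118.8] F [1.2 0.4 1. ] gap 60.4
clock: 19.2
tcp_pos: [0.4521, 0.3696, 0.0392]
orientation: [-0.001, 0.078, 0.997, -0.001]
wrist_force: [-1.0, -1.0, 0.4]
finger_gap: 0.06
clock: 19.62
tcp_pos: [0.4543, 0.3714, 0.024]
orientation: [0.001, 0.077, 0.997, 0.001]
wrist_force: [0.2, 1.4, 0.7]
finger_gap: 0.06
pack c 451.6 371.1 wh 68.1 40.2 yawy 81.8 z 0.0299
t 19.6667 tcp [0.4543 0.3715 0.0241] yawy 81.16 q6 0.7 tilt z [0.0022 0.0015] TURN units -0.01 SHIFT units total [ 0.0007 -0.002   0.0014] mm [ 0.6 -1.6  1.1] F [-0.8  0.2 -0.5] gap 60.2
```

View pics/w13.png

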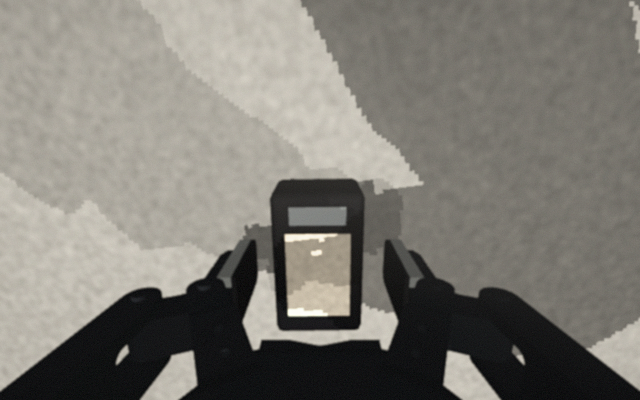

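```bash
python3 -m creep '{"hand":[30,30,30,30,30],"delta_pos":[[0,0,0],[0,0,0],[0,0,0],[0,0,0],[0,0,0]],"turn":[0,0,0,0,0]}' 60
python3 -c "
from h import *
togo(.4535,.370,.023,81.2)"
python3 -m creep '{"hand":[30,30,30,30,30],"delta_pos":[[0,0,-0.02],[0,0,-0.03],[0,0,-0.04],[0,0,-0.04],[0,0,-0.01]],"turn":[0,0,0,0,0]}'
python3 - <<'E'
from ps import *
b=U0+X*(-.2188-.0003)+Y*.0344+Y*.002; print(b)
togo(b[0],b[1],.135,92.9)
c=cam('wrist'); save(c,'w14'); c['depth']
P=cloud(c); tz=tool()[0][2]
m=(abs(P[...,2]-(tz+.006))<.006); m[:170]=False
n,lab,s,ce=cv2.connectedComponentsWithStats(m.astype(np.uint8)); i=1+s[1:,4].argmax(); print(s[i],cv2.minAreaRect(P[lab==i][:,:2].astype(np.float32)*1000), P[lab==i][:,2].mean()-tz)
E
```

```text
clock: 20.08
tcp_pos: [0.4542, 0.3715, 0.0241]
orientation: [0.001, 0.077, 0.997, 0.001]
wrist_force: [-0.7, 0.2, 5.6]
finger_gap: 0.0388
t 20.0833 tcp [0.4542 0.3715 0.0241] yawy 81.18 q6 0.7 tilt z [0.0023 0.0015] TURN units -0.0 SHIFT units total [ 0.0006 -0.002   0.0014] mm [ 0.5 -1.6  1.1] F [-0.7  0.2  5.6] gap 38.8
clock: 20.5
tcp_pos: [0.4553, 0.3722, 0.1399]
orientation: [0.003, 0.077, 0.997, 0.002]
wrist_force: [0.4, 1.1, -0.0]
finger_gap: 0.0387
[ 0.5735 -0.0024]
t 20.5 tcp [0.4553 0.3722 0.1399] yawy 81.18 q6 0.7 tilt z [0.0062 0.0039] TURN units -2.34 SHIFT units total [-0.1238 -0.4752  0.0046] mm [ -99.1 -380.2    3.7] F [ 0.4  1.1 -0. ] gap 38.7
[  241   189   158   142 13314] ((453.1480712890625, 372.8037109375), (66.01780700683594, 68.2636489868164), 81.68096923828125) 0.0062873422365007925
```

View pics/w14.png

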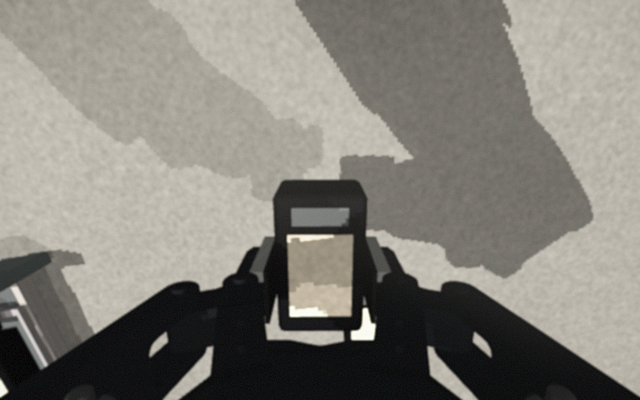

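```bash
python3 -m creep '{"hand":[30,30,30,30,30],"delta_pos":[[0,0,0],[0,0,0],[0,0,0],[-0.01,-0.04,0],[-0.01,-0.04,0]],"turn":[-1,-1,-0.34,0,0]}'
python3 -m creep '{"hand":[30,30,30,30,30],"delta_pos":[[-0.01,-0.04,0],[-0.01,-0.04,0],[-0.01,-0.04,0],[-0.01,-0.04,0],[-0.01,-0.04,0]],"turn":[0,0,0,0,0]}'
python3 -m creep '{"hand":[30,30,30,30,30],"delta_pos":[[-0.01,-0.04,0],[-0.01,-0.04,0],[-0.01,-0.04,0],[-0.01,-0.04,0],[-0.01,-0.03,0]],"turn":[0,0,0,0,0]}'
python3 -m creep '{"hand":[30,30,30,30,30],"delta_pos":[[0,0,0.02],[0,0,0.02],[0,0,0.01],[0,0,0],[0,0,0]],"turn":[0,0,0,0,0]}'
python3 -m creep '{"hand":[30,30,30,30,30],"delta_pos":[[0,0,0],[0,0,0],[0,0,0],[0,0,0],[0,0,0]],"turn":[0,0,0,0,0]}'
python3 - <<'E'
from ps import *
b=U0+X*(-.2188)+Y*.0344+Y*.002; print(b)
togo(b[0],b[1],.0465,92.9)
E
```

```text
clock: 20.97
tcp_pos: [0.4713, 0.3079, 0.1329]
orientation: [-0.001, -0.027, 1.0, -0.0]
wrist_force: [0.9, -0.1, -1.1]
finger_gap: 0.0388
clock: 21.38
tcp_pos: [0.5196, 0.1483, 0.1331]
orientation: [-0.001, -0.025, 1.0, -0.0]
wrist_force: [0.4, -1.0, -1.4]
finger_gap: 0.0385
clock: 21.8
tcp_pos: [0.5673, -0.0023, 0.133]
orientation: [-0.001, -0.024, 1.0, -0.0]
wrist_force: [0.3, 0.9, -2.3]
finger_gap: 0.0385
clock: 22.22
tcp_pos: [0.5668, 0.0005, 0.0935]
orientation: [-0.001, -0.025, 1.0, 0.0]
wrist_force: [0.0, -0.3, -1.2]
finger_gap: 0.0384
clock: 22.63
tcp_pos: [0.5683, 0.0003, 0.0952]
orientation: [0.001, -0.025, 1.0, -0.0]
wrist_force: [0.3, -0.1, -1.2]
finger_gap: 0.0389
[ 0.5738 -0.0024]
t 22.6333 tcp [0.5683 0.0003 0.0952] yawy 92.89 q6 -0.19 tilt z [ 0.001  -0.0001] TURN units -0.0 SHIFT units total [-0.0067 -0.0037  0.0609] mm [-5.4 -3.  48.8] F [ 0.3 -0.1 -1.2] gap 38.9
```

```bash
python3 -m creep '{"hand":[30,30,30,30,30],"delta_pos":[[-0.0067,-0.0037,0.01],[0,0,0.015],[0,0,0.01],[0,0,0.005],[0,0,0]],"turn":[0,0,0,0,0]}'
python3 -m creep '{"hand":[30,30,30,30,30],"delta_pos":[[0,0,0],[0,0,0],[0,0,0],[0,0,0],[0,0,0]],"turn":[0,0,0,0,0]}'
python3 - <<'E'
from ps import *
b=U0+X*(-.2188)+Y*.0344+Y*.002
togo(b[0],b[1],.0465,92.9)
c=cam('wrist'); save(c,'w15')
E
```

```text
clock: 23.05
tcp_pos: [0.5724, -0.0025, 0.0611]
orientation: [-0.001, -0.025, 1.0, 0.0]
wrist_force: [0.4, -0.1, -0.5]
finger_gap: 0.0384
clock: 23.47
tcp_pos: [0.5738, -0.0026, 0.0631]
orientation: [0.0, -0.025, 1.0, -0.0]
wrist_force: [0.2, -0.4, -1.5]
finger_gap: 0.0385
t 23.4667 tcp [ 0.5738 -0.0026  0.0631] yawy 92.88 q6 -0.19 tilt z [ 0.0008 -0.    ] TURN units -0.0 SHIFT units total [-0.0001  0.0002  0.0208] mm [-0.1  0.2 16.6] F [ 0.2 -0.4 -1.5] gap 38.5
```

View pics/w15.png

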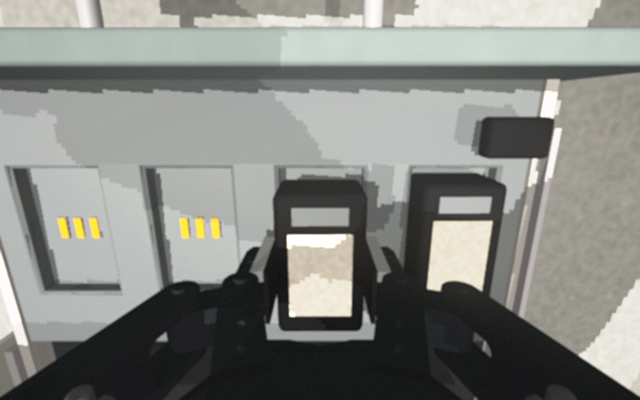

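Right above bay 2, neighbour finger clear of the seated pack. Lower.

```bash
python3 -m creep '{"hand":[30,30,30,30,30],"delta_pos":[[0,0,0.006],[0,0,0.006],[0,0,0.005],[0,0,0.003],[0,0,0.001]],"turn":[0,0,0,0,0]}'
python3 -m creep '{"hand":[30,30,30,30,30],"delta_pos":[[0,0,0.001],[0,0,0],[0,0,0],[0,0,0],[0,0,0]],"turn":[0,0,0,0,0]}'
```

```text
clock: 23.93
tcp_pos: [0.573, -0.0025, 0.046]
orientation: [-0.0, -0.025, 1.0, 0.0]
wrist_force: [-4.7, 0.4, 10.9]
finger_gap: 0.0391
clock: 24.35
tcp_pos: [0.573, -0.0025, 0.0461]
orientation: [-0.0, -0.025, 1.0, 0.0]
wrist_force: [-5.0, -0.3, 9.9]
finger_gap: 0.0385
```

```bash
python3 -m creep '{"hand":[44,48,50,50,50],"delta_pos":[[0,0,0],[0,0,0],[0,0,0],[0,0,0],[0,0,0]],"turn":[0,0,0,0,0]}'
python3 -m creep '{"hand":[50,50,50,50,50],"delta_pos":[[0,0,-0.01],[0,0,-0.02],[0,0,-0.03],[0,0,-0.03],[0,0,-0.03]],"turn":[0,0,0,0,0]}'
python3 - <<'E'
from ps import *
c=cam('top'); P=cloud(c); packs(P); seated(P); save(c,'t16')
print([(round(x['score'],2),np.round(x['location'],1),atz(c,x['location'],0)[:2]) for x in env.pinpoint('top','pack0')][:5])
togo(.5775,.3955,.14,83.2)
E
```

```text
clock: 24.77
tcp_pos: [0.5734, -0.0026, 0.0448]
orientation: [-0.0, -0.025, 1.0, 0.0]
wrist_force: [0.5, -0.1, -0.2]
finger_gap: 0.05
clock: 25.18
tcp_pos: [0.5732, -0.0025, 0.1425]
orientation: [-0.0, -0.025, 1.0, 0.0]
wrist_force: [0.8, 0.4, -0.1]
finger_gap: 0.0498
pack c 578.7 393.3 wh 67.8 41.8 yawy 83.5 z 0.029
bay y -0.1056 empty
bay y -0.0356 empty
bay y 0.0344 empty
bay y 0.1044 166 z 5/50/95 [0.0487 0.0517 0.0542] centre [-0.2176  0.1154]
[(0.77, array([218.3, 169.8]), array([0.5761, 0.4058])), (0.72, array([222.8, 308.8]), array([0.5746, 0.0672]))]
t 25.2833 tcp [ 0.5764 -0.0029  0.1461] yawy 92.88 q6 -0.19 tilt z [ 0.0081 -0.0011] TURN units 1.94 SHIFT units total [0.0576 0.4947 0.0064] mm [ 46.1 395.8   5.2] F [1.1 0.9 0.9] gap 50.0
```

View pics/t16.png

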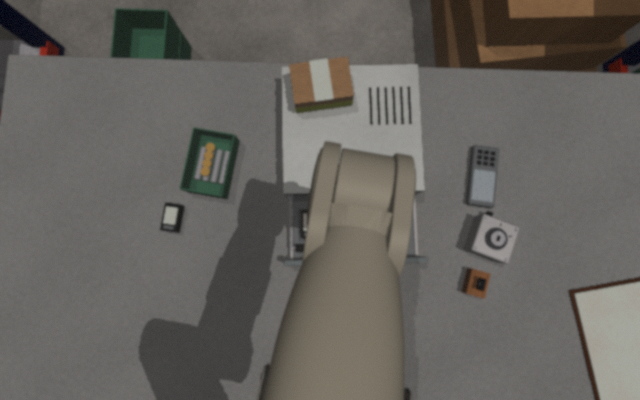

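```bash
python3 -m creep '{"hand":[60,60,60,60,60],"delta_pos":[[0,0,0],[0,0,0],[0.005,0.041,0],[0.005,0.041,0],[0.005,0.041,0]],"turn":[1,0.94,0,0,0]}'
python3 -m creep '{"hand":[60,60,60,60,60],"delta_pos":[[0.005,0.041,0],[0.005,0.041,0],[0.005,0.041,0],[0.005,0.041,0],[0.005,0.041,0]],"turn":[0,0,0,0,0]}'
python3 -m creep '{"hand":[60,60,60,60,60],"delta_pos":[[0.005,0.041,0],[0.005,0.041,0],[0.004,0.035,0],[0,0,0],[0,0,0]],"turn":[0,0,0,0,0]}'
python3 - <<'E'
from ps import *
c=cam('wrist'); P=cloud(c); packs(P); save(c,'w17')
togo(.5775,.3955,.023,83.2)
c=cam('top'); P=cloud(c); packs(P); seated(P)
E
```

```text
clock: 25.7
tcp_pos: [0.573, 0.097, 0.1409]
orientation: [-0.0, 0.061, 0.998, 0.0]
wrist_force: [0.9, 0.9, -1.6]
finger_gap: 0.0601
clock: 26.12
tcp_pos: [0.5724, 0.2633, 0.1408]
orientation: [-0.0, 0.06, 0.998, -0.0]
wrist_force: [0.6, 0.4, -0.8]
finger_gap: 0.0601
clock: 26.53
tcp_pos: [0.5721, 0.3575, 0.1403]
orientation: [-0.0, 0.058, 0.998, -0.0]
wrist_force: [0.1, -0.9, -0.7]
finger_gap: 0.0598
pack c 575.8 396.2 wh 67.2 40.1 yawy 83.7 z 0.0298
t 26.5833 tcp [0.5723 0.3562 0.1404] yawy 83.25 q6 0.56 tilt z [-0.001  -0.0009] TURN units 0.01 SHIFT units total [-0.0008  0.0496  0.1467] mm [ -0.6  39.7 117.4] F [ 0.1 -1.1  0.3] gap 60.1
bay y -0.1056 empty
bay y -0.0356 empty
bay y 0.0344 499 z 5/50/95 [0.049  0.0518 0.0545] centre [-0.2194  0.0347]
bay y 0.1044 504 z 5/50/95 [0.0486 0.0516 0.0546] centre [-0.2179  0.1026]
```

View pics/w17.png

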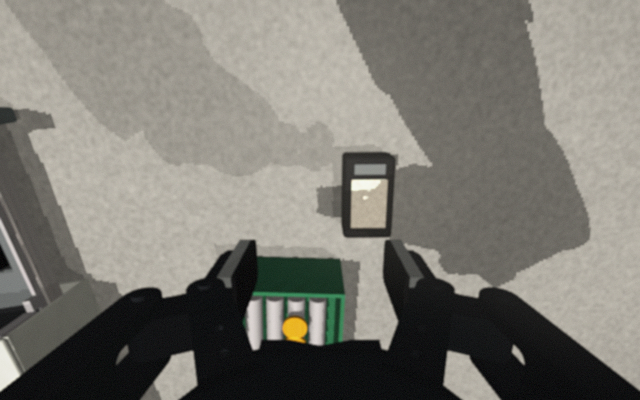

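```bash
python3 -m creep '{"hand":[60,60,60,60,60],"delta_pos":[[-0.001,0.025,0],[0,0.025,0],[0,0,0.02],[0,0,0.03],[0,0,0.03]],"turn":[0,0,0,0,0]}'
python3 -m creep '{"hand":[60,60,60,60,60],"delta_pos":[[0,0,0.03],[0,0,0.02],[0,0,0.01],[0,0,0],[0,0,0]],"turn":[0,0,0,0,0]}'
python3 - <<'E'
from ps import *
c=cam('wrist'); P=cloud(c); packs(P); save(c,'w18')
togo(.5775,.3955,.0235,83.2)
E
```

```text
clock: 27.05
tcp_pos: [0.5796, 0.3946, 0.0776]
orientation: [0.001, 0.06, 0.998, 0.001]
wrist_force: [0.5, 0.1, 0.6]
finger_gap: 0.06
clock: 27.47
tcp_pos: [0.5788, 0.3947, 0.0295]
orientation: [-0.0, 0.06, 0.998, -0.0]
wrist_force: [0.4, -0.2, 0.3]
finger_gap: 0.0599
pack c 575.9 396.5 wh 67.7 40.2 yawy 83.7 z 0.0299
t 27.5167 tcp [0.5795 0.3953 0.0304] yawy 83.11 q6 0.6 tilt z [0.0015 0.0008] TURN units -0.02 SHIFT units total [ 0.0025 -0.      0.0087] mm [ 2.  -0.   6.9] F [-0.7  0.7  0.8] gap 59.5
```

View pics/w18.png

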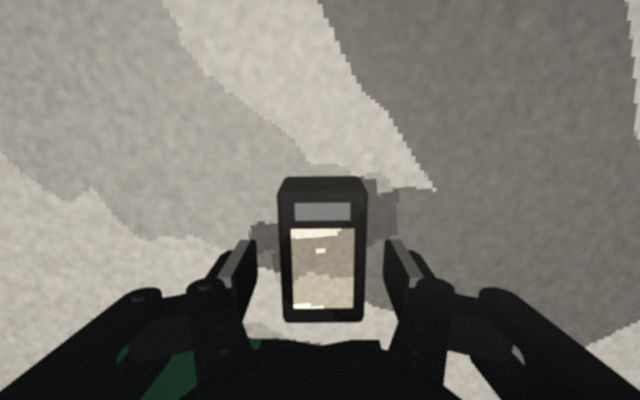

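```bash
python3 -m creep '{"hand":[60,60,60,60,60],"delta_pos":[[0.001,0.001,0.0085],[0,0,0],[0,0,0],[0,0,0],[0,0,0]],"turn":[0,0,0,0,0]}'
python3 -m creep '{"hand":[30,30,30,30,30],"delta_pos":[[0,0,0],[0,0,0],[0,0,0],[0,0,0],[0,0,0]],"turn":[0,0,0,0,0]}' 60
python3 -c "
from h import *
togo(.5775,.3955,.0235,83.2)"
python3 -m creep '{"hand":[30,30,30,30,30],"delta_pos":[[0,0,-0.02],[0,0,-0.03],[0,0,-0.04],[0,0,-0.04],[0,0,-0.01]],"turn":[0,0,0,0,0]}'
python3 - <<'E'
from ps import *
b=U0+X*(-.2188)+Y*(-.0356)+Y*.002; print(b)
togo(b[0],b[1],.135,92.9)
E
```

```text
clock: 27.93
tcp_pos: [0.5779, 0.3967, 0.0228]
orientation: [0.0, 0.059, 0.998, 0.0]
wrist_force: [-0.2, -0.4, 0.3]
finger_gap: 0.0602
clock: 28.35
tcp_pos: [0.5781, 0.3968, 0.0229]
orientation: [0.0, 0.059, 0.998, 0.0]
wrist_force: [0.2, 0.5, 3.5]
finger_gap: 0.0385
t 28.35 tcp [0.5781 0.3968 0.0229] yawy 83.18 q6 0.61 tilt z [0.0009 0.0006] TURN units -0.0 SHIFT units total [ 0.0005 -0.0017 -0.0008] mm [ 0.4 -1.4 -0.6] F [0.2 0.5 3.5] gap 38.5
clock: 28.77
tcp_pos: [0.5798, 0.3976, 0.1397]
orientation: [0.003, 0.06, 0.998, 0.002]
wrist_force: [1.1, 1.1, -1.2]
finger_gap: 0.0384
[ 0.5774 -0.0723]
t 28.7667 tcp [0.5798 0.3976 0.1397] yawy 83.17 q6 0.61 tilt z [0.0062 0.0033] TURN units -1.95 SHIFT units total [ 0.0327 -0.5865  0.0033] mm [  26.2 -469.2    2.7] F [ 1.1  1.1 -1.2] gap 38.4
```

```bash
python3 -m creep '{"hand":[30,30,30,30,30],"delta_pos":[[0,0,0],[0,0,0],[0.0023,-0.042,0],[0.0023,-0.042,0],[0.0023,-0.042,0]],"turn":[-1,-0.95,0,0,0]}'
python3 -m creep '{"hand":[30,30,30,30,30],"delta_pos":[[0.0023,-0.042,0],[0.0023,-0.042,0],[0.0023,-0.042,0],[0.0023,-0.042,0],[0.0023,-0.042,0]],"turn":[0,0,0,0,0]}'
python3 -m creep '{"hand":[30,30,30,30,30],"delta_pos":[[0.0023,-0.042,0],[0.0023,-0.042,0],[0.0023,-0.042,0],[0.0023,-0.042,0],[0.0023,-0.042,0]],"turn":[0,0,0,0,0]}'
python3 -m creep '{"hand":[30,30,30,30,30],"delta_pos":[[0.002,-0.04,0],[0,0,0.02],[0,0,0.02],[0,0,0.01],[0,0,0]],"turn":[0,0,0,0,0]}'
python3 -m creep '{"hand":[30,30,30,30,30],"delta_pos":[[0,0,0],[0,0,0],[0,0,0],[0,0,0],[0,0,0]],"turn":[0,0,0,0,0]}'
python3 - <<'E'
from ps import *
b=U0+X*(-.2194)+Y*(-.0356)+Y*.002
togo(b[0],b[1],.0449,92.9)
E
```

```text
clock: 29.18
tcp_pos: [0.5764, 0.2948, 0.1327]
orientation: [-0.001, -0.026, 1.0, -0.0]
wrist_force: [0.7, 0.1, -1.2]
finger_gap: 0.0388
clock: 29.6
tcp_pos: [0.5758, 0.1258, 0.1332]
orientation: [-0.001, -0.026, 1.0, -0.0]
wrist_force: [0.6, 0.1, -1.5]
finger_gap: 0.0387
clock: 30.02
tcp_pos: [0.5752, -0.0424, 0.1333]
orientation: [-0.001, -0.025, 1.0, 0.0]
wrist_force: [0.2, 0.9, -0.8]
finger_gap: 0.0386
clock: 30.43
tcp_pos: [0.5739, -0.0725, 0.0913]
orientation: [-0.003, -0.025, 1.0, 0.001]
wrist_force: [-0.4, -0.7, -1.9]
finger_gap: 0.0386
clock: 30.85
tcp_pos: [0.5767, -0.0727, 0.095]
orientation: [0.001, -0.026, 1.0, -0.0]
wrist_force: [0.7, 0.5, -1.4]
finger_gap: 0.0384
t 30.85 tcp [ 0.5767 -0.0727  0.095 ] yawy 92.96 q6 -0.32 tilt z [ 0.0013 -0.0003] TURN units 0.01 SHIFT units total [-0.0001  0.0005  0.0626] mm [-0.1  0.4 50.1] F [ 0.7  0.5 -1.4] gap 38.4
```

```bash
python3 -m creep '{"hand":[30,30,30,30,30],"delta_pos":[[0,0,0.01],[0,0,0.015],[0,0,0.01],[0,0,0.005],[0,0,0]],"turn":[0,0,0,0,0]}'
python3 -m creep '{"hand":[30,30,30,30,30],"delta_pos":[[0,0,0],[0,0,0],[0,0,0],[0,0,0],[0,0,0]],"turn":[0,0,0,0,0]}'
python3 - <<'E'
from ps import *
b=U0+X*(-.2194)+Y*(-.0356)+Y*.002
togo(b[0],b[1],.0449,92.9)
c=cam('wrist'); save(c,'w19')
E
```

```text
clock: 31.27
tcp_pos: [0.5751, -0.0726, 0.0608]
orientation: [-0.001, -0.026, 1.0, 0.0]
wrist_force: [-0.6, -0.1, -0.8]
finger_gap: 0.0388
clock: 31.68
tcp_pos: [0.5765, -0.073, 0.0627]
orientation: [0.0, -0.025, 1.0, -0.0]
wrist_force: [-0.2, -0.8, -1.5]
finger_gap: 0.0384
t 31.6833 tcp [ 0.5765 -0.073   0.0627] yawy 92.92 q6 -0.32 tilt z [ 0.0008 -0.0001] TURN units 0.0 SHIFT units total [-0.0004  0.0008  0.0223] mm [-0.3  0.7 17.8] F [-0.2 -0.8 -1.5] gap 38.4
```

View pics/w19.png

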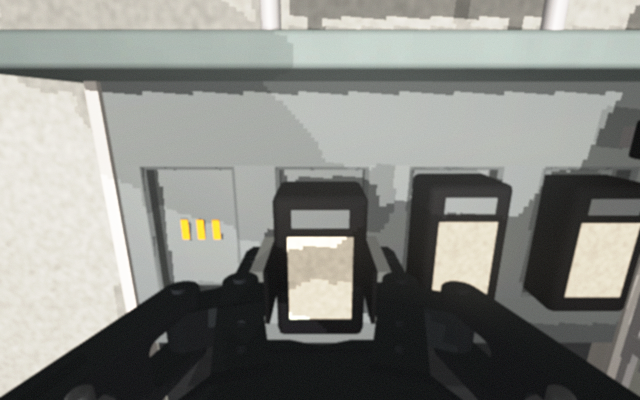

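```bash
python3 -m creep '{"hand":[30,30,30,30,30],"delta_pos":[[0,0.001,0.006],[0,0,0.006],[0,0,0.005],[0,0,0.003],[0,0,0.002]],"turn":[0,0,0,0,0]}'
python3 -m creep '{"hand":[30,30,30,30,30],"delta_pos":[[0,0,0.0015],[0,0,0],[0,0,0],[0,0,0],[0,0,0]],"turn":[0,0,0,0,0]}'
```

```text
clock: 32.15
tcp_pos: [0.5757, -0.072, 0.0448]
orientation: [-0.0, -0.026, 1.0, 0.0]
wrist_force: [-4.9, 1.8, 15.8]
finger_gap: 0.0385
clock: 32.57
tcp_pos: [0.5758, -0.0719, 0.0448]
orientation: [0.0, -0.026, 1.0, 0.0]
wrist_force: [-4.0, 0.7, 10.0]
finger_gap: 0.0388
```

```bash
python3 -m creep '{"hand":[44,48,50,50,50],"delta_pos":[[0,0,0],[0,0,0],[0,0,0],[0,0,0],[0,0,0]],"turn":[0,0,0,0,0]}'
python3 -m creep '{"hand":[50,50,50,50,50],"delta_pos":[[0,0,-0.01],[0,0,-0.02],[0,0,-0.03],[0,0,-0.03],[0,0,-0.03]],"turn":[0,0,0,0,0]}'
python3 -m creep '{"hand":[0,0,0,0,0],"delta_pos":[[0.025,0.03,0],[0.025,0.035,0],[0.025,0.035,0],[0.0,0.035,0],[0,0,0]],"turn":[0,0,0,0,0]}' 40
python3 - <<'E'
from ps import *
c=cam('wrist'); save(c,'w20'); P=cloud(c); l=loc(P).reshape(400,640,3)
print([(round(x['score'],2),np.round(x['location'],1),atz(c,x['location'],.055)[:2]) for x in env.pinpoint('wrist','release_top')][:5])
m=(l[...,2]>.048)&(l[...,2]<.062)&(l[...,0]<-.257)&(l[...,0]>-.298)&(l[...,1]>.05)&(l[...,1]<.15)
g=l[m]; print(m.sum(), np.percentile(g,2,axis=0),np.percentile(g,98,axis=0), P[m].mean(0),'panel',panel(P))
P4=np.load('P4.npy');l=loc(P4)
g=l[(l[:,2]>.048)&(l[:,2]<.062)&(l[:,0]<-.257)&(l[:,0]>-.298)&(l[:,1]>.05)&(l[:,1]<.15)]; print(len(g),np.percentile(g,2,axis=0),np.percentile(g,98,axis=0))
togo(.518,.080,.1,92.9)
E
```

```text
clock: 32.98
tcp_pos: [0.5761, -0.0722, 0.0433]
orientation: [-0.0, -0.025, 1.0, 0.0]
wrist_force: [-0.5, 0.3, -0.6]
finger_gap: 0.05
clock: 33.4
tcp_pos: [0.5759, -0.0721, 0.1408]
orientation: [-0.0, -0.025, 1.0, 0.0]
wrist_force: [0.2, 0.1, 0.1]
finger_gap: 0.0499
clock: 33.82
tcp_pos: [0.5088, 0.0363, 0.1403]
orientation: [-0.0, -0.027, 1.0, 0.001]
wrist_force: [0.1, -0.6, 0.3]
finger_gap: -0.0001
[(0.82, array([217.9, 380.5]), array([0.5138, 0.0814]))]
989 [-0.2849  0.1101  0.049 ] [-0.2673  0.1369  0.0562] [0.5113 0.0816 0.0545] panel [-0.3138 -0.3086 -0.1535]
95 [-0.282   0.1094  0.052 ] [-0.2657  0.1347  0.0573]
t 33.9167 tcp [0.5108 0.0334 0.1403] yawy 93.05 q6 -0.14 tilt z [ 0.0013 -0.0003] TURN units 0.03 SHIFT units total [-0.0118  0.0577  0.0503] mm [-9.4 46.1 40.3] F [ 0.6 -0.3  0.2] gap 0.1
```

View pics/w20.png

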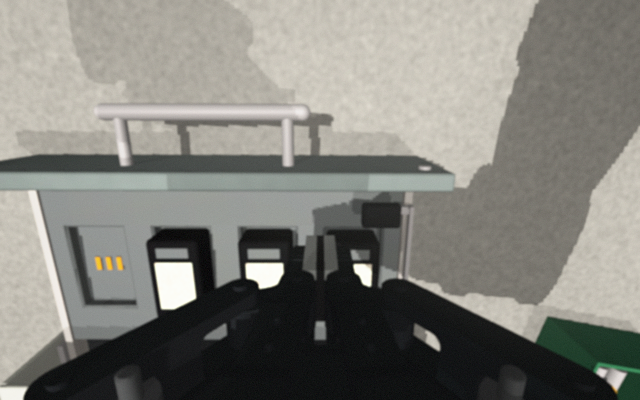

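```bash
python3 -m creep '{"hand":[0,0,0,0,0],"delta_pos":[[-0.006,0.03,0],[0,0.03,0],[0,0,0.02],[0,0,0.02],[0,0,0]],"turn":[0,0,0,0,0]}'
python3 -m creep '{"hand":[0,0,0,0,0],"delta_pos":[[0,0,0],[0,0,0],[0,0,0],[0,0,0],[0,0,0]],"turn":[0,0,0,0,0]}'
python3 - <<'E'
from ps import *
c=cam('top'); P=cloud(c); seated(P); save(c,'t21'); packs(P); print(panel(np.load('P0.npy'))-panel(P))
togo(.5160,.0815,.070,92.9)
c=cam('wrist'); save(c,'w21')
E
```

```text
clock: 34.33
tcp_pos: [0.5119, 0.0802, 0.1051]
orientation: [-0.002, -0.025, 1.0, -0.0]
wrist_force: [-0.1, 0.3, -0.1]
finger_gap: -0.0
clock: 34.75
tcp_pos: [0.5137, 0.0805, 0.1082]
orientation: [0.001, -0.025, 1.0, 0.0]
wrist_force: [-0.6, -0.1, -0.3]
finger_gap: 0.0002
bay y -0.1056 empty
bay y -0.0356 505 z 5/50/95 [0.0482 0.0519 0.0549] centre [-0.2187 -0.0344]
bay y 0.0344 500 z 5/50/95 [0.049  0.0518 0.0543] centre [-0.2194  0.0346]
bay y 0.1044 empty
[0.1453 0.1451 0.1457]
t 34.8 tcp [0.5135 0.0806 0.1081] yawy 92.9 q6 -0.05 tilt z [0.0011 0.0001] TURN units -0.0 SHIFT units total [-0.0031  0.0009  0.0476] mm [-2.5  0.8 38.1] F [-0.2 -0.1 -0.3] gap 0.1
```

View pics/w21.png

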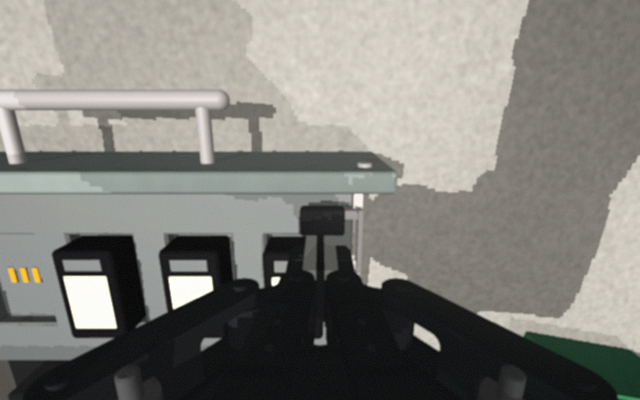

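View pics/t21.png

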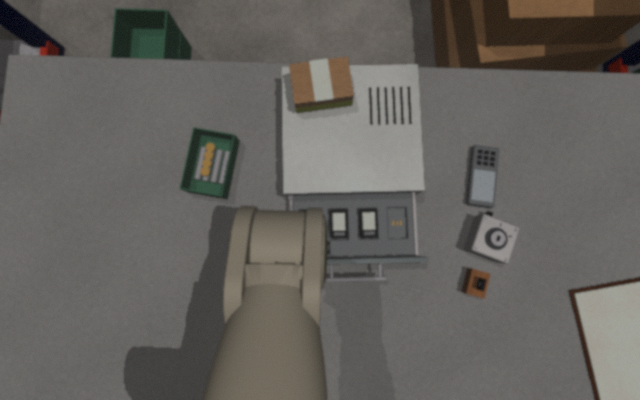

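```bash
python3 -m creep '{"hand":[0,0,0,0,0],"delta_pos":[[-0.003,0.001,0.015],[0,0,0.015],[0,0,0.015],[0,0,0],[0,0,0]],"turn":[0,0,0,0,0]}'
python3 -m creep '{"hand":[0,0,0,0,0],"delta_pos":[[0,0,0.003],[0,0,0.003],[0,0,0.003],[0,0,0.002],[0,0,0]],"turn":[0,0,0,0,0]}'
python3 -c "
from h import *
togo(.516,.0815,.058,92.9)"
```

```text
clock: 35.27
tcp_pos: [0.5148, 0.0818, 0.0712]
orientation: [-0.001, -0.026, 1.0, 0.0]
wrist_force: [-0.2, -0.9, -0.0]
finger_gap: 0.0001
clock: 35.68
tcp_pos: [0.5162, 0.0818, 0.0631]
orientation: [0.001, -0.025, 1.0, 0.0]
wrist_force: [0.6, 0.2, 2.6]
finger_gap: -0.0002
t 35.6833 tcp [0.5162 0.0818 0.0631] yawy 92.92 q6 -0.05 tilt z [0.0018 0.0002] TURN units 0.0 SHIFT units total [ 0.0003 -0.0004  0.0064] mm [ 0.3 -0.3  5.1] F [0.6 0.2 2.6] gap -0.2
```

Contact on the button (2.6 N). Press through.

```bash
python3 -m creep '{"hand":[0,0,0,0,0],"delta_pos":[[0,0,0.003],[0,0,0.003],[0,0,0.001],[0,0,0],[0,0,0]],"turn":[0,0,0,0,0]}'
python3 - <<'E'
from ps import *
c=cam('top'); P=cloud(c); print(panel(np.load('P0.npy'))-panel(P)); c=cam('wrist'); save(c,'w22')
togo(.516,.0815,.058,92.9)
E
```

```text
clock: 36.1
tcp_pos: [0.517, 0.0818, 0.0578]
orientation: [0.002, -0.025, 1.0, 0.0]
wrist_force: [3.1, 0.1, 4.7]
finger_gap: 0.0001
[0.1366 0.1362 0.1369]
t 36.2 tcp [0.5169 0.0817 0.0578] yawy 92.92 q6 -0.05 tilt z [0.003 0.   ] TURN units 0.0 SHIFT units total [ 0.0011 -0.0002 -0.0002] mm [ 0.9 -0.2 -0.2] F [3.7 0.4 4.6] gap 0.4
```

View pics/w22.png

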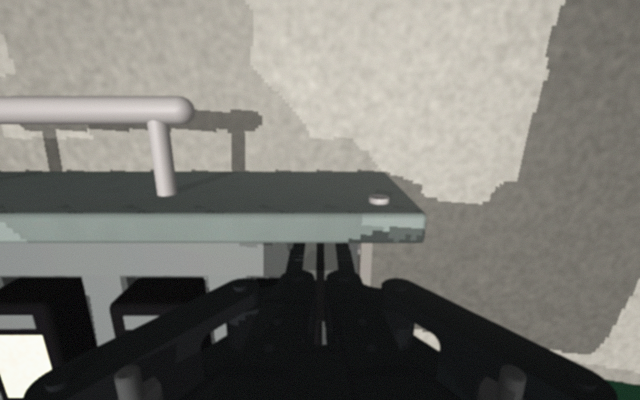

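```bash
python3 -m creep '{"hand":[0,0,0,0,0],"delta_pos":[[0,0,-0.005],[0,0,-0.01],[0,0,-0.03],[0,0,-0.03],[0,0,-0.04]],"turn":[0,0,0,0,0]}'
python3 -m creep '{"hand":[0,0,0,0,0],"delta_pos":[[0.03,-0.02,-0.02],[0.035,-0.02,0],[0.035,-0.02,0],[0.035,-0.02,0],[0.035,-0.02,0]],"turn":[0,0,0,0,0]}'
python3 - <<'E'
from ps import *
c=cam('top'); P=cloud(c); save(c,'t23'); p=panel(np.load('P0.npy'))-panel(P);print(p)
l=loc(P); hx=-.2015-p[1]; print(U0+X*hx)
togo(.4,-.04,.1,92.9)
E
```

```text
clock: 36.62
tcp_pos: [0.5117, 0.0817, 0.1477]
orientation: [-0.004, -0.026, 1.0, 0.0]
wrist_force: [1.3, 0.7, -0.6]
finger_gap: 0.0001
clock: 37.03
tcp_pos: [0.3802, -0.005, 0.1644]
orientation: [-0.002, -0.026, 1.0, 0.0]
wrist_force: [0.2, -0.7, 0.2]
finger_gap: 0.0003
[0.1313 0.1312 0.1315]
[ 0.462  -0.0445]
t 37.0833 tcp [ 0.3745 -0.0061  0.1636] yawy 92.89 q6 -0.28 tilt z [-0.0106  0.    ] TURN units -0.0 SHIFT units total [-0.0305 -0.044   0.0791] mm [-24.4 -35.2  63.3] F [-5.2  1.3 -0.7] gap 0.0
```

View pics/t23.png

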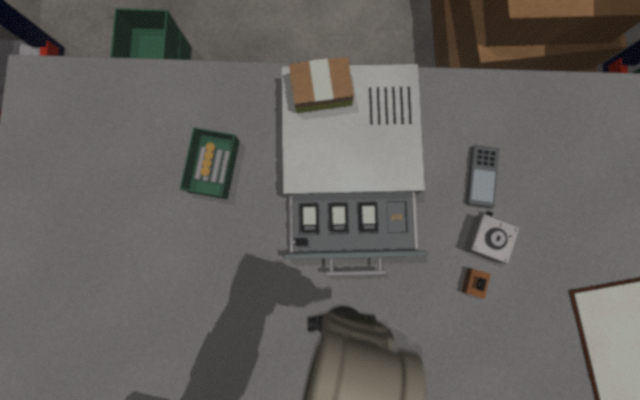

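```bash
python3 -m creep '{"hand":[0,0,0,0,0],"delta_pos":[[-0.03,-0.024,0],[-0.024,-0.024,0],[0,0,0.03],[0,0,0.03],[0,0,0.03]],"turn":[0,0,0,0,0]}'
python3 -m creep '{"hand":[0,0,0,0,0],"delta_pos":[[0,0,0.03],[0,0,0.02],[0,0,0],[0,0,0],[0,0,0]],"turn":[0,0,0,0,0]}'
python3 - <<'E'
from ps import *
togo(.440,-.0445,.048,92.9)
c=cam('wrist'); save(c,'w24')
E
```

```text
clock: 37.5
tcp_pos: [0.4273, -0.0412, 0.092]
orientation: [-0.001, -0.025, 1.0, 0.0]
wrist_force: [0.5, 0.2, -0.7]
finger_gap: -0.0003
clock: 37.92
tcp_pos: [0.4285, -0.0411, 0.0537]
orientation: [-0.0, -0.026, 1.0, 0.0]
wrist_force: [0.3, -0.9, 0.3]
finger_gap: 0.0002
t 37.9167 tcp [ 0.4285 -0.0411  0.0537] yawy 92.93 q6 -0.33 tilt z [-0.0007  0.0003] TURN units 0.01 SHIFT units total [-0.0141 -0.005   0.0071] mm [-11.3  -4.    5.7] F [ 0.3 -0.9  0.3] gap 0.2
```

View pics/w24.png

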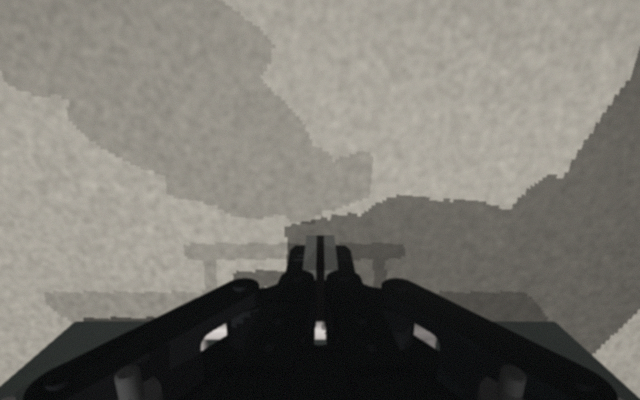

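```bash
python3 -m creep '{"hand":[0,0,0,0,0],"delta_pos":[[-0.01,-0.002,0.004],[-0.015,0,0],[-0.015,0,0],[-0.018,0,0],[-0.018,0,0]],"turn":[0,0,0,0,0]}'
python3 -m creep '{"hand":[0,0,0,0,0],"delta_pos":[[-0.018,0,0],[-0.018,0,0],[-0.018,0,0],[-0.015,0,0],[-0.01,0,0]],"turn":[0,0,0,0,0]}'
python3 -m creep '{"hand":[0,0,0,0,0],"delta_pos":[[-0.01,0,0],[-0.007,0,0],[-0.005,0,0],[-0.003,0,0],[0,0,0]],"turn":[0,0,0,0,0]}'
python3 - <<'E'
from ps import *
togo(.5762,-.0379,.048,92.9)
c=cam('top'); P=cloud(c); save(c,'t25'); print(panel(np.load('P0.npy'))-panel(P))
E
```

```text
clock: 38.38
tcp_pos: [0.49, -0.0397, 0.0503]
orientation: [-0.0, -0.025, 1.0, -0.0]
wrist_force: [-2.4, 0.2, -1.4]
finger_gap: -0.0001
clock: 38.8
tcp_pos: [0.5549, -0.0366, 0.0506]
orientation: [0.001, -0.026, 1.0, -0.0]
wrist_force: [0.1, -0.3, 0.7]
finger_gap: 0.0001
clock: 39.22
tcp_pos: [0.5731, -0.0355, 0.05]
orientation: [0.0, -0.026, 1.0, 0.0]
wrist_force: [1.0, -0.5, 0.2]
finger_gap: 0.0003
t 39.2167 tcp [ 0.5731 -0.0355  0.05  ] yawy 92.92 q6 -0.25 tilt z [0.0006 0.0001] TURN units 0.0 SHIFT units total [-0.0037 -0.0032  0.0025] mm [-3.  -2.6  2. ] F [ 1.  -0.5  0.2] gap 0.3
[0.0023 0.0027 0.0023]
```

View pics/t25.png

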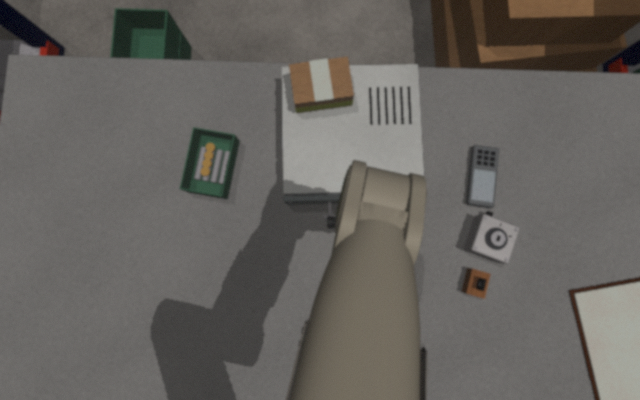

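2.5 mm short; push the rest gently.

```bash
python3 -m creep '{"hand":[0,0,0,0,0],"delta_pos":[[-0.003,0,0],[-0.003,0,0],[-0.001,0,0],[0,0,0],[0,0,0]],"turn":[0,0,0,0,0]}'
python3 - <<'E'
from ps import *
togo(.5762,-.0379,.048,92.9)
c=cam('top'); P=cloud(c); print(panel(np.load('P0.npy'))-panel(P))
E
```

```text
clock: 39.68
tcp_pos: [0.5761, -0.0351, 0.0497]
orientation: [-0.002, -0.025, 1.0, 0.0]
wrist_force: [-5.7, -0.6, 5.2]
finger_gap: -0.0001
t 39.6833 tcp [ 0.5761 -0.0351  0.0497] yawy 92.91 q6 -0.25 tilt z [-0.004 -0.   ] TURN units 0.0 SHIFT units total [ 0.     -0.0035  0.0021] mm [ 0.  -2.8  1.7] F [-5.7 -0.6  5.2] gap -0.1
[0.0001 0.0006 0.    ]
```

```bash
python3 -m creep '{"hand":[0,0,0,0,0],"delta_pos":[[-0.002,0,0],[-0.001,0,0],[0,0,0],[0,0,0],[0,0,0]],"turn":[0,0,0,0,0]}'
python3 -m creep '{"hand":[0,0,0,0,0],"delta_pos":[[0.01,0,0],[0.02,0,0],[0.03,0,0],[0.03,0,-0.02],[0.02,0,-0.03]],"turn":[0,0,0,0,0]}'
python3 -m creep '{"hand":[0,0,0,30,30],"delta_pos":[[0,0,-0.03],[0,0,-0.04],[0,0,-0.04],[0,0,0],[0,0,0]],"turn":[0,0,0,0,0]}'
python3 - <<'E'
from ps import *
c=cam('top'); P=cloud(c);save(c,'t26'); print(panel(np.load('P0.npy'))-panel(P)); togo(.4444,-.3314,.18,76.2)
for z0,z1 in((.055,.075),(.062,.078)):
    Z=P[...,2]; m=((Z>z0)&(Z<z1)&(P[...,1]<-.25)).astype(np.uint8); n,lab,s,ce=cv2.connectedComponentsWithStats(m)
    for i in range(1,n):
        if s[i,4]>25: print(s[i],cv2.minAreaRect(P[lab==i][:,:2].astype(np.float32)*1000),np.median(P[lab==i][:,2]))
E
```

```text
clock: 40.15
tcp_pos: [0.5762, -0.0351, 0.0496]
orientation: [-0.004, -0.025, 1.0, -0.0]
wrist_force: [-11.8, -1.9, 8.8]
finger_gap: 0.0002
clock: 40.57
tcp_pos: [0.4886, -0.0388, 0.0879]
orientation: [-0.003, -0.025, 1.0, 0.001]
wrist_force: [0.9, -0.0, -0.0]
finger_gap: -0.0001
clock: 40.98
tcp_pos: [0.4946, -0.04, 0.1802]
orientation: [0.003, -0.025, 1.0, -0.001]
wrist_force: [0.8, -0.3, -0.3]
finger_gap: 0.023
[-0.0001 -0.0001 -0.0001]
t 41.0333 tcp [ 0.4934 -0.0397  0.1785] yawy 92.92 q6 -0.29 tilt z [ 0.0025 -0.0004] TURN units 3.34 SHIFT units total [-0.0275 -0.3687 -0.0017] mm [ -22.  -295.    -1.3] F [ 1.   0.6 -0.1] gap 29.4
[ 471  214   49   49 1516] ((548.5408325195312, -365.0687561035156), (90.8892822265625, 90.54810333251953), 70.45807647705078) 0.06073969249484923
[479 278   8  13  70] ((444.39923095703125, -331.65191650390625), (11.085104942321777, 27.695144653320312), 74.08602142333984) 0.06482453315353176
[486 225  23  28 371] ((545.7608032226562, -364.9621276855469), (51.88864517211914, 58.45906066894531), 72.46786499023438) 0.06735664900496885
[480 278   7  13  58] ((444.4890441894531, -331.52667236328125), (10.528556823730469, 27.627246856689453), 71.15971374511719) 0.0650700017968
```

View pics/t26.png

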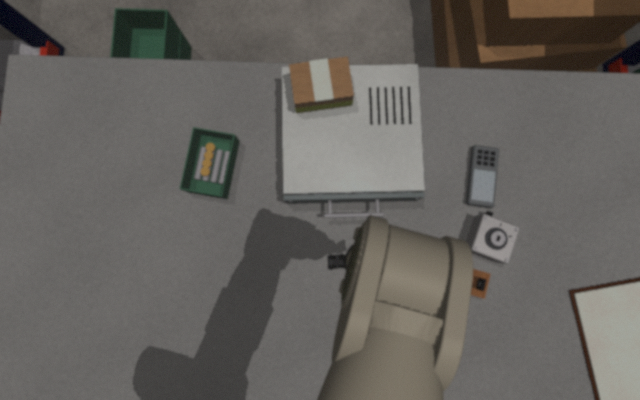

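```bash
python3 -m creep '{"hand":[30,30,30,30,30],"delta_pos":[[0,0,0],[0,0,0],[0,0,0],[0,0,0],[-0.003,-0.037,0]],"turn":[1,1,1,0.34,0]}'
python3 -m creep '{"hand":[30,30,30,30,30],"delta_pos":[[-0.003,-0.037,0],[-0.003,-0.037,0],[-0.003,-0.037,0],[-0.003,-0.037,0],[-0.003,-0.037,0]],"turn":[0,0,0,0,0]}'
python3 -m creep '{"hand":[30,30,30,30,30],"delta_pos":[[-0.003,-0.037,0],[-0.003,-0.037,0],[-0.003,-0.037,0],[-0.003,-0.036,0],[0,0,0]],"turn":[0,0,0,0,0]}'
python3 -m creep '{"hand":[30,30,30,30,30],"delta_pos":[[0,0,0.02],[0,0,0.02],[0,0,0],[0,0,0],[0,0,0]],"turn":[0,0,0,0,0]}'
python3 - <<'E'
from ps import *
c=cam('wrist'); P=cloud(c);save(c,'w27'); togo(.4444,-.3314,.05,76.2)
Z=P[...,2]
for z0,z1 in((.026,.045),(.055,.075)):
    m=((Z>z0)&(Z<z1)).astype(np.uint8); n,lab,s,ce=cv2.connectedComponentsWithStats(m)
    for i in range(1,n):
        if s[i,4]>100: print(s[i],cv2.minAreaRect(P[lab==i][:,:2].astype(np.float32)*1000),np.median(P[lab==i][:,2]))
for n in('slot','key','key_block'):
    print(n,[(round(x['score'],2),np.round(x['location'],1),atz(c,x['location'],dict(slot=.072,key=.012,key_block=0)[n])[:2]) for x in env.pinpoint('wrist',n)][:3])
E
```

```text
clock: 41.45
tcp_pos: [0.4873, -0.0657, 0.1759]
orientation: [-0.001, 0.118, 0.993, 0.001]
wrist_force: [-0.3, 0.2, 0.5]
finger_gap: 0.0301
clock: 41.87
tcp_pos: [0.4632, -0.2162, 0.1759]
orientation: [-0.001, 0.12, 0.993, 0.001]
wrist_force: [0.4, 0.3, -0.4]
finger_gap: 0.0299
clock: 42.28
tcp_pos: [0.4446, -0.3363, 0.1756]
orientation: [-0.001, 0.122, 0.992, -0.0]
wrist_force: [1.2, 0.4, 0.7]
finger_gap: 0.0303
clock: 42.7
tcp_pos: [0.4457, -0.3314, 0.1456]
orientation: [-0.0, 0.12, 0.993, 0.0]
wrist_force: [-0.2, -0.2, -0.1]
finger_gap: 0.03
t 42.75 tcp [ 0.446  -0.3317  0.1462] yawy 76.25 q6 -0.54 tilt z [ 0.0002 -0.    ] TURN units 0.01 SHIFT units total [ 0.0021 -0.0001  0.1202] mm [ 1.7 -0.1 96.2] F [ 0.4 -0.   0.6] gap 29.9
[ 292  154   57   76 3586] ((441.37872314453125, -330.1482849121094), (43.939456939697266, 60.490230560302734), 75.46680450439453) 0.03603414687684049
[290 260  61  17 645] ((504.54034423828125, -345.59881591796875), (51.335811614990234, 1.939929723739624), 70.4928207397461) 0.03579738503207022
[ 549  318   91   35 1521] ((630.5625610351562, -115.83356475830078), (4.519543170928955, 79.74140167236328), 2.395233154296875) 0.035260698648067135
[312 182  15  41 559] ((440.7906799316406, -330.35650634765625), (10.044759750366211, 27.637645721435547), 76.25841522216797) 0.06549952927492542
[ 273  277   94   68 4668] ((528.8253173828125, -350.6324462890625), (75.510009765625, 53.7633056640625), 74.2970962524414) 0.060676530655853655
[ 581  347   59   32 1072] ((630.5889892578125, -124.25074005126953), (4.32069206237793, 47.82797622680664), 3.098445177078247) 0.06372264072329191
slot [(0.77, array([341.7, 312.3]), array([ 0.5454, -0.3614]))]
key [(0.73, array([188.6, 321.4]), array([ 0.4437, -0.329 ]))]
key_block [(0.74, array([183.4, 316.1]), array([ 0.4408, -0.3331]))]
```

View pics/w27.png

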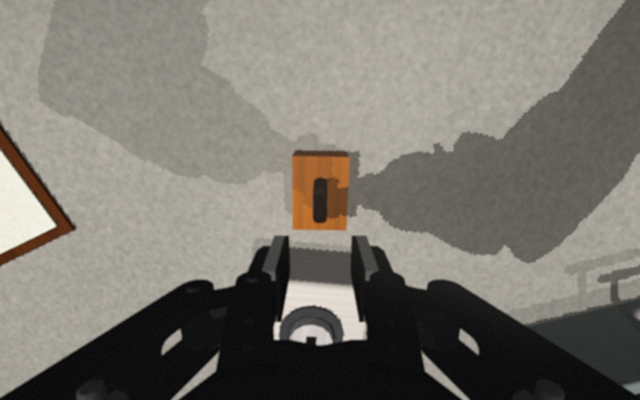

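```bash
python3 -c "
from h import *
togo(.4418,-.3306,.05,76.25)"
```

```text
t 42.9 tcp [ 0.4463 -0.3321  0.1467] yawy 76.25 q6 -0.54 tilt z [ 0.0011 -0.001 ] TURN units -0.0 SHIFT units total [0.006  0.0006 0.1209] mm [ 4.8  0.5 96.7] F [-0.3  0.2  0.4] gap 30.2
```

```bash
python3 -m creep '{"hand":[30,30,30,30,30],"delta_pos":[[0.006,0.0006,0.02],[0,0,0.03],[0,0,0.03],[0,0,0.02],[0,0,0]],"turn":[0,0,0,0,0]}'
python3 -m creep '{"hand":[30,30,30,30,30],"delta_pos":[[0,0,0],[0,0,0],[0,0,0],[0,0,0],[0,0,0]],"turn":[0,0,0,0,0]}'
python3 - <<'E'
from ps import *
c=cam('wrist'); P=cloud(c);save(c,'w28'); togo(.4418,-.3306,.05,76.25)
Z=P[...,2]
for z0,z1 in((.055,.075),):
    m=((Z>z0)&(Z<z1)).astype(np.uint8); n,lab,s,ce=cv2.connectedComponentsWithStats(m)
    for i in range(1,n):
        if s[i,4]>100: print(s[i],cv2.minAreaRect(P[lab==i][:,:2].astype(np.float32)*1000),np.median(P[lab==i][:,2]))
E
```

```text
clock: 43.32
tcp_pos: [0.4396, -0.3286, 0.063]
orientation: [-0.002, 0.12, 0.993, 0.002]
wrist_force: [-0.9, -0.1, -1.5]
finger_gap: 0.0303
clock: 43.73
tcp_pos: [0.4418, -0.3309, 0.067]
orientation: [0.001, 0.12, 0.993, -0.001]
wrist_force: [-0.3, -0.5, 0.3]
finger_gap: 0.0302
t 43.7833 tcp [ 0.4417 -0.3308  0.0667] yawy 76.22 q6 -0.55 tilt z [ 0.0012 -0.001 ] TURN units -0.01 SHIFT units total [-0.0001  0.0003  0.0209] mm [-0.1  0.2 16.7] F [-0.2  0.3 -0.3] gap 29.9
[ 310  226   22   62 1260] ((440.89398193359375, -329.95721435546875), (10.067492485046387, 27.97974395751953), 75.86734008789062) 0.06550354560248017
[253 235  37  57 529] ((434.9563293457031, -351.38134765625), (13.728878021240234, 22.27873420715332), 76.16401672363281) 0.06814603290900395
[350 235  37  57 527] ((442.78204345703125, -313.9924621582031), (13.663668632507324, 22.968040466308594), 39.82862091064453) 0.06816060582790565
```

View pics/w28.png

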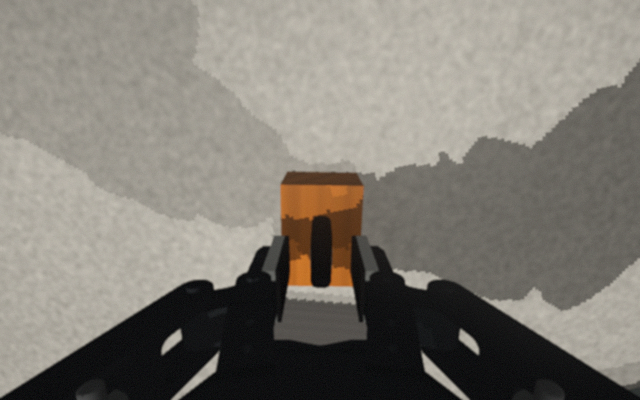

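```bash
python3 -m creep '{"hand":[30,30,30,30,30],"delta_pos":[[0,0,0.01],[0,0,0.01],[0,0,0],[0,0,0],[0,0,0]],"turn":[0,0,0,0,0]}'
python3 -m creep '{"hand":[2,2,2,2,2],"delta_pos":[[0,0,0],[0,0,0],[0,0,0],[0,0,0],[0,0,0]],"turn":[0,0,0,0,0]}' 50
python3 - <<'E'
from ps import *
togo(.4418,-.3306,.05,76.25); c=cam('wrist'); P=cloud(c);save(c,'w29')
E
```

```text
clock: 44.2
tcp_pos: [0.441, -0.3301, 0.0494]
orientation: [-0.0, 0.12, 0.993, 0.0]
wrist_force: [-0.4, -0.1, -0.3]
finger_gap: 0.0299
clock: 44.62
tcp_pos: [0.4414, -0.3305, 0.0501]
orientation: [0.0, 0.12, 0.993, -0.0]
wrist_force: [0.2, 0.7, 1.0]
finger_gap: 0.009
t 44.6167 tcp [ 0.4414 -0.3305  0.0501] yawy 76.22 q6 -0.55 tilt z [ 0.0005 -0.0003] TURN units -0.01 SHIFT units total [-0.0005  0.      0.0001] mm [-0.4  0.   0.1] F [0.2 0.7 1. ] gap 9.0
```

View pics/w29.png

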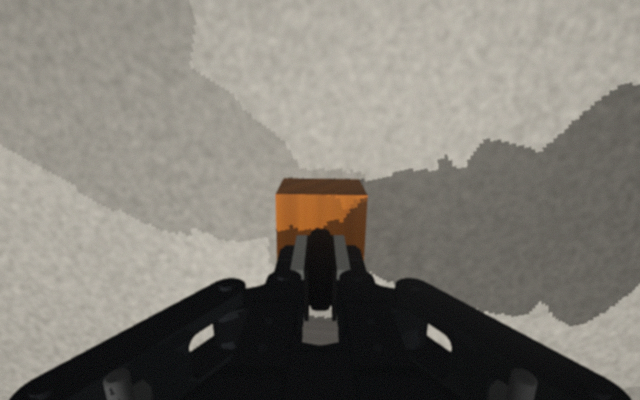

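```bash
python3 -m creep '{"hand":[2,2,2,2,2],"delta_pos":[[0,0,-0.01],[0,0,-0.02],[0,0,-0.03],[0,0,-0.035],[0,0,-0.04]],"turn":[0,0,0,0,0]}'
python3 -m creep '{"hand":[2,2,2,2,2],"delta_pos":[[0,0,-0.03],[0,0,0],[0,0,0],[0,0,0],[0,0,0]],"turn":[0.5,0.68,0,0,0]}'
python3 -c "
from h import *
togo(.5465,-.3635,.18,70.3)"
```

```text
clock: 45.08
tcp_pos: [0.4403, -0.3295, 0.1583]
orientation: [-0.001, 0.12, 0.993, 0.001]
wrist_force: [0.6, -0.5, -1.0]
finger_gap: 0.0091
clock: 45.5
tcp_pos: [0.4406, -0.3298, 0.181]
orientation: [-0.001, 0.17, 0.985, 0.001]
wrist_force: [-0.0, 0.3, -0.3]
finger_gap: 0.009
t 45.5 tcp [ 0.4406 -0.3298  0.181 ] yawy 70.4 q6 -0.45 tilt z [-0.0013  0.0014] TURN units 0.02 SHIFT units total [-0.1388  0.005   0.001 ] mm [-111.1    4.     0.8] F [-0.   0.3 -0.3] gap 9.0
```

```bash
python3 -m creep '{"hand":[2,2,2,2,2],"delta_pos":[[-0.035,0.001,0],[-0.035,0.001,0],[-0.035,0.001,0],[-0.034,0.001,0],[0,0,0]],"turn":[0,0,0,0,0]}'
python3 -m creep '{"hand":[2,2,2,2,2],"delta_pos":[[0,0,0],[0,0,0],[0,0,0],[0,0,0],[0,0,0]],"turn":[0,0,0,0,0]}'
cat > sl.py <<'E'
from ps import *
def look(name):
    c=cam('wrist'); P=cloud(c); save(c,name); p,M,s=tool()
    print('tcp',p); Z=P[...,2]
    for n in('slot','control_box'):
        print(n,[(round(x['score'],2),np.round(x['location'],1),atz(c,x['location'],dict(slot=.072,control_box=0)[n])[:2]) for x in env.pinpoint('wrist',n)][:3])
    m=((Z>.0675)&(Z<.078)&(np.hypot(P[...,0]-.5465,P[...,1]+.363)<.04)).astype(np.uint8)
    n,lab,s,ce=cv2.connectedComponentsWithStats(m)
    for i in range(1,n):
        if s[i,4]>100: q=P[lab==i]; print(s[i],'circ',cv2.minEnclosingCircle(q[:,:2].astype(np.float32)*1000),np.median(q[:,2]))
    m=((Z>.055)&(Z<.065)&(np.hypot(P[...,0]-.5465,P[...,1]+.363)<.08)).astype(np.uint8)
    n,lab,s,ce=cv2.connectedComponentsWithStats(m)
    for i in range(1,n):
        if s[i,4]>100: q=P[lab==i]; print(s[i],'box',cv2.minAreaRect(q[:,:2].astype(np.float32)*1000),np.median(q[:,2]))
    return c,P
E
python3 -c "
from sl import *
look('w30'); togo(.5465,-.3635,.18,70.3)"
```

```text
clock: 45.92
tcp_pos: [0.5502, -0.3657, 0.179]
orientation: [-0.0, 0.17, 0.985, 0.0]
wrist_force: [0.8, -0.5, 0.1]
finger_gap: 0.0092
clock: 46.33
tcp_pos: [0.5462, -0.3646, 0.1823]
orientation: [0.0, 0.171, 0.985, 0.0]
wrist_force: [0.4, -0.5, 0.7]
finger_gap: 0.0093
tcp [ 0.5464 -0.3647  0.1824]
slot [(0.85, array([199.2, 322.6]), array([ 0.5474, -0.3625]))]
control_box [(0.92, array([179.1, 321. ]), array([ 0.5468, -0.3633]))]
[ 301  176   41   42 1362] circ ((545.5811157226562, -363.08038330078125), 16.798725128173828) 0.07204555840087802
[ 266  139  111  104 9134] box ((545.5882568359375, -363.0973815917969), (90.23762512207031, 89.15338134765625), 70.52880859375) 0.06015003525490001
t 46.4833 tcp [ 0.5466 -0.3648  0.1823] yawy 70.31 q6 -0.37 tilt z [ 0.0004 -0.0003] TURN units 0.0 SHIFT units total [0.0007 0.0015 0.0029] mm [0.6 1.2 2.3] F [-0.2  0.2  0.3] gap 9.4
```

View pics/w30.png

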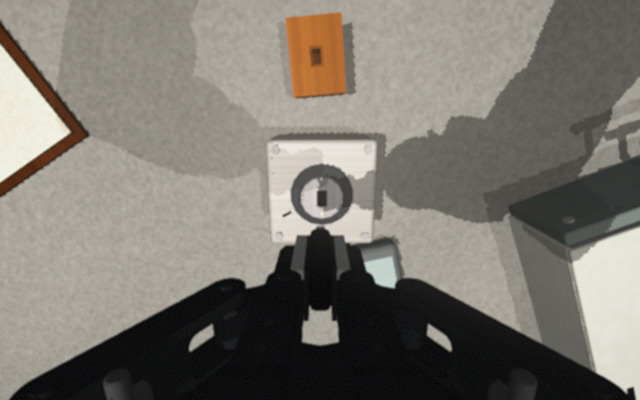

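```bash
python3 -c "
from h import *
togo(.5462,-.3636,.117,70.4)"; python3 -m creep '{"hand":[2,2,2,2,2],"delta_pos":[[0.0008,0.0013,0.02],[0,0,0.02],[0,0,0.02],[0,0,0.02],[0,0,0]],"turn":[0,0,0,0,0]}'
python3 -m creep '{"hand":[2,2,2,2,2],"delta_pos":[[0,0,0],[0,0,0],[0,0,0],[0,0,0],[0,0,0]],"turn":[0,0,0,0,0]}'
python3 -c "
from sl import *
look('w31'); togo(.5462,-.3636,.0862,70.4)"
```

```text
t 46.4833 tcp [ 0.5466 -0.3648  0.1823] yawy 70.31 q6 -0.37 tilt z [ 0.0004 -0.0003] TURN units -0.02 SHIFT units total [0.0011 0.0012 0.0817] mm [ 0.9  1.  65.3] F [-0.2  0.2  0.3] gap 9.4
clock: 46.9
tcp_pos: [0.5449, -0.3622, 0.1145]
orientation: [-0.002, 0.171, 0.985, 0.001]
wrist_force: [-0.6, 0.6, -0.9]
finger_gap: 0.0093
clock: 47.32
tcp_pos: [0.5472, -0.364, 0.119]
orientation: [0.001, 0.171, 0.985, -0.0]
wrist_force: [-0.7, -0.5, -0.5]
finger_gap: 0.0092
tcp [ 0.5471 -0.3639  0.1187]
slot [(0.76, array([229. , 320.6]), array([ 0.5482, -0.3636]))]
control_box [(0.69, array([194.7, 321.9]), array([ 0.5471, -0.362 ]))]
[ 293  197   55   40 1635] circ ((545.6505737304688, -363.0213317871094), 16.90860366821289) 0.07205648235170911
[  247   147   147   133 12952] box ((545.4254760742188, -363.0614929199219), (90.19012451171875, 89.27017211914062), 70.5009994506836) 0.060143581155320314
t 47.4667 tcp [ 0.5469 -0.3637  0.1183] yawy 70.32 q6 -0.37 tilt z [ 0.0006 -0.0004] TURN units -0.02 SHIFT units total [ 0.0009 -0.0001  0.0401] mm [ 0.7 -0.1 32.1] F [-0.4 -0.4 -0.3] gap 8.9
```

View pics/w31.png

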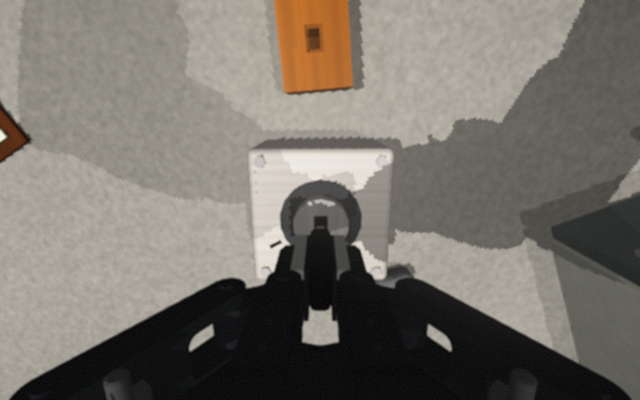

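Aligned within a millimetre; insert slowly.

```bash
python3 -m creep '{"hand":[2,2,2,2,2],"delta_pos":[[0.0009,0,0.004],[0,0,0.004],[0,0,0.004],[0,0,0.003],[0,0,0]],"turn":[0,0,0,0,0]}'
python3 -m creep '{"hand":[2,2,2,2,2],"delta_pos":[[0,0,0.003],[0,0,0.003],[0,0,0.002],[0,0,0],[0,0,0]],"turn":[0,0,0,0,0]}'
python3 -c "
from sl import *
togo(.5462,-.3636,.0862,70.4)"
```

```text
clock: 47.88
tcp_pos: [0.5456, -0.363, 0.1048]
orientation: [-0.001, 0.171, 0.985, 0.0]
wrist_force: [-0.9, 0.3, -0.3]
finger_gap: 0.009
clock: 48.3
tcp_pos: [0.546, -0.3633, 0.0993]
orientation: [-0.0, 0.171, 0.985, 0.0]
wrist_force: [0.9, 0.0, -0.7]
finger_gap: 0.0093
t 48.3 tcp [ 0.546  -0.3633  0.0993] yawy 70.32 q6 -0.37 tilt z [-0.0002  0.0003] TURN units -0.02 SHIFT units total [-0.0004 -0.0003  0.0164] mm [-0.3 -0.2 13.1] F [ 0.9  0.  -0.7] gap 9.3
```

Tip is ~11 mm inside the slot with no force. Continue.

```bash
python3 -m creep '{"hand":[2,2,2,2,2],"delta_pos":[[0,0,0.005],[0,0,0.005],[0,0,0.004],[0,0,0.002],[0,0,0]],"turn":[0,0,0,0,0]}'
python3 -m creep '{"hand":[2,2,2,2,2],"delta_pos":[[0,0,0.001],[0,0,0],[0,0,0],[0,0,0],[0,0,0]],"turn":[0,0,0,0,0]}'
python3 -c "
from sl import *
togo(.5462,-.3636,.0862,70.4)"
```

```text
clock: 48.72
tcp_pos: [0.5459, -0.3632, 0.0864]
orientation: [-0.0, 0.171, 0.985, 0.0]
wrist_force: [-0.3, -0.0, -0.8]
finger_gap: 0.009
clock: 49.13
tcp_pos: [0.5461, -0.3634, 0.0861]
orientation: [0.0, 0.171, 0.985, -0.0]
wrist_force: [-0.6, 0.8, 3.0]
finger_gap: 0.0092
t 49.1333 tcp [ 0.5461 -0.3634  0.0861] yawy 70.32 q6 -0.37 tilt z [ 0.0002 -0.0001] TURN units -0.02 SHIFT units total [-0.0002 -0.0002 -0.0001] mm [-0.2 -0.2 -0.1] F [-0.6  0.8  3. ] gap 9.2
```

```bash
python3 -m creep '{"hand":[2,2,2,2,2],"delta_pos":[[0,0,0.001],[0,0,0],[0,0,0],[0,0,0],[0,0,0]],"turn":[0,1,1,1,1]}' 60
python3 -m creep '{"hand":[2,2,2,2,2],"delta_pos":[[0,0,0],[0,0,0],[0,0,0],[0,0,0],[0,0,0]],"turn":[1,1,1,1,1]}'
python3 -c "
from sl import *
togo(.5462,-.3636,.0862,70.4);print(tool()[2]['ft_torque'])"
python3 -m creep '{"hand":[2,2,2,2,2],"delta_pos":[[0,0,0],[0,0,0],[0,0,0],[0,0,0],[0,0,0]],"turn":[1,1,1,0.5,0]}'
python3 -c "
from sl import *
togo(.5462,-.3636,.0862,70.4);print(tool()[2]['ft_torque'])"
```

```text
clock: 49.55
tcp_pos: [0.5466, -0.3636, 0.0861]
orientation: [0.001, 0.341, 0.94, -0.0]
wrist_force: [-0.0, 2.3, 5.2]
finger_gap: 0.0092
clock: 49.97
tcp_pos: [0.5467, -0.3634, 0.0861]
orientation: [0.001, 0.537, 0.844, 0.0]
wrist_force: [-0.1, 2.2, 6.7]
finger_gap: 0.0092
t 49.9667 tcp [ 0.5467 -0.3634  0.0861] yawy 25.09 q6 0.42 tilt z [ 0.0017 -0.0004] TURN units -9.06 SHIFT units total [ 0.0005 -0.0005 -0.0002] mm [ 0.4 -0.4 -0.1] F [-0.1  2.2  6.7] gap 9.2
[ 0.3957  0.0956 -0.0014]
clock: 50.38
tcp_pos: [0.5468, -0.3633, 0.0861]
orientation: [0.001, 0.658, 0.753, 0.001]
wrist_force: [-0.9, 2.5, 6.5]
finger_gap: 0.0089
t 50.3833 tcp [ 0.5468 -0.3633  0.0861] yawy 7.73 q6 0.73 tilt z [ 0.0019 -0.0003] TURN units -12.53 SHIFT units total [ 0.0006 -0.0006 -0.0001] mm [ 0.5 -0.5 -0.1] F [-0.9  2.5  6.5] gap 8.9
[ 0.4606  0.0342 -0.0304]
```

```bash
python3 -m creep '{"hand":[2,2,2,2,2],"delta_pos":[[0,0,0],[0,0,0],[0,0,0],[0,0,0],[0,0,0]],"turn":[1,1,1,0,0]}'
python3 -c "
from sl import *
togo(.5462,-.3636,.0862,70.4);print(tool()[2]['ft_torque'])"
python3 -m creep '{"hand":[2,2,2,2,2],"delta_pos":[[0,0,0],[0,0,0],[0,0,0],[0,0,0],[0,0,0]],"turn":[0.6,0.4,0,0,0]}'
python3 -c "
from sl import *
togo(.5462,-.3636,.0862,70.4);print(tool()[2]['ft_torque'])
look('w32')"
```

```text
clock: 50.8
tcp_pos: [0.5473, -0.3631, 0.0861]
orientation: [0.001, 0.75, 0.662, 0.001]
wrist_force: [1.8, 2.1, 5.0]
finger_gap: 0.0089
t 50.8 tcp [ 0.5473 -0.3631  0.0861] yawy -7.14 q6 0.99 tilt z [ 0.0028 -0.0001] TURN units -15.51 SHIFT units total [ 0.0011 -0.001  -0.0001] mm [ 0.9 -0.8 -0.1] F [1.8 2.1 5. ] gap 8.9
[ 0.549 -0.206  0.119]
clock: 51.22
tcp_pos: [0.5474, -0.3632, 0.0861]
orientation: [0.001, 0.778, 0.629, 0.001]
wrist_force: [1.8, 2.6, 5.7]
finger_gap: 0.0088
t 51.2167 tcp [ 0.5474 -0.3632  0.0861] yawy -12.11 q6 1.07 tilt z [ 0.003  -0.0002] TURN units -16.5 SHIFT units total [ 0.0013 -0.001  -0.0001] mm [ 1.  -0.8 -0.1] F [1.8 2.6 5.7] gap 8.8
[ 0.4855 -0.2416  0.2077]
tcp [ 0.5474 -0.3632  0.0861]
slot []
control_box [(0.68, array([207.9, 319.4]), array([ 0.5462, -0.3634]))]
[287 216  66  29 883] circ ((547.1064453125, -359.05474853515625), 16.428619384765625) 0.07189880919148664
[  234   147   181   141 16100] box ((548.1351928710938, -357.1210632324219), (78.21548461914062, 90.37089538574219), 70.51732635498047) 0.060085849742142594
```

View pics/w32.png

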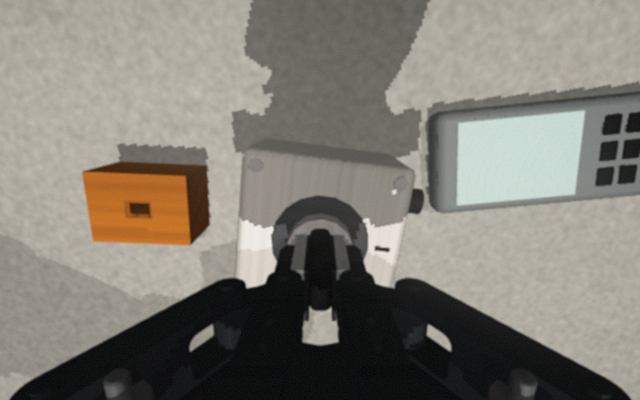

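```bash
python3 -m creep '{"hand":[2,2,2,2,2],"delta_pos":[[0,0,0],[0,0,0],[0,0,0],[0,0,0],[0,0,0]],"turn":[0.6,0,0,0,0]}'
python3 -c "
from sl import *
togo(.5462,-.3636,.0862,70.4);print(tool()[2]['ft_torque'])"
python3 -m creep '{"hand":[16,24,24,24,24],"delta_pos":[[0,0,0],[0,0,0],[0,0,0],[0,0,0],[0,0,0]],"turn":[0,0,0,0,0]}'
python3 -m creep '{"hand":[24,24,24,24,24],"delta_pos":[[0,0,-0.01],[0,0,-0.02],[0,0,-0.03],[0,0,-0.03],[0,0,-0.03]],"turn":[0,0,0,0,0]}'
python3 -c "
from sl import *
c,P=look('w33'); togo(.5462,-.3636,.0862,70.4)
Z=P[...,2]; m=((Z>.09)&(Z<.115)&(np.hypot(P[...,0]-.5465,P[...,1]+.363)<.03)).astype(np.uint8)
n,lab,s,ce=cv2.connectedComponentsWithStats(m)
for i in range(1,n):
    if s[i,4]>60: q=P[lab==i]; print(s[i],'key',cv2.minAreaRect(q[:,:2].astype(np.float32)*1000),np.median(q[:,2]))
"
```

```text
clock: 51.78
tcp_pos: [0.5474, -0.3633, 0.0861]
orientation: [0.001, 0.794, 0.608, 0.001]
wrist_force: [1.0, 2.0, 6.1]
finger_gap: 0.0087
t 51.7833 tcp [ 0.5474 -0.3633  0.0861] yawy -15.09 q6 1.13 tilt z [ 0.003  -0.0003] TURN units -17.1 SHIFT units total [ 0.0013 -0.0009 -0.0001] mm [ 1.1 -0.7 -0.1] F [1.  2.  6.1] gap 8.7
[ 0.4374 -0.3161  0.342 ]
clock: 52.2
tcp_pos: [0.5458, -0.3634, 0.0847]
orientation: [-0.0, 0.794, 0.607, -0.0]
wrist_force: [-0.5, 0.7, 0.2]
finger_gap: 0.0238
clock: 52.62
tcp_pos: [0.5459, -0.3633, 0.1825]
orientation: [-0.0, 0.794, 0.607, 0.0]
wrist_force: [0.3, -0.2, -0.3]
finger_gap: 0.0238
tcp [ 0.5477 -0.3648  0.1884]
slot [(0.66, array([129.9, 472.5]), array([ 0.669 , -0.3419]))]
control_box [(0.78, array([178.1, 321.9]), array([ 0.547 , -0.3631]))]
[301 176  42  40 875] circ ((546.1624145507812, -362.5504150390625), 16.890506744384766) 0.0719557341685482
[ 267  135  114  110 9302] box ((546.2957763671875, -362.3062438964844), (89.40949249267578, 90.18473815917969), 70.54660034179688) 0.060083466765047416
t 52.7667 tcp [ 0.5473 -0.3645  0.1844] yawy -15.18 q6 1.13 tilt z [ 0.0043 -0.0037] TURN units -17.12 SHIFT units total [ 0.002  -0.      0.1227] mm [ 1.6 -0.  98.2] F [ 0.1 -0.4 -0.2] gap 24.1
[312 186  20  41 568] key ((546.1736450195312, -362.6539001464844), (27.744802474975586, 10.569172859191895), 87.37062072753906) 0.1013913472644639
```

View pics/w33.png

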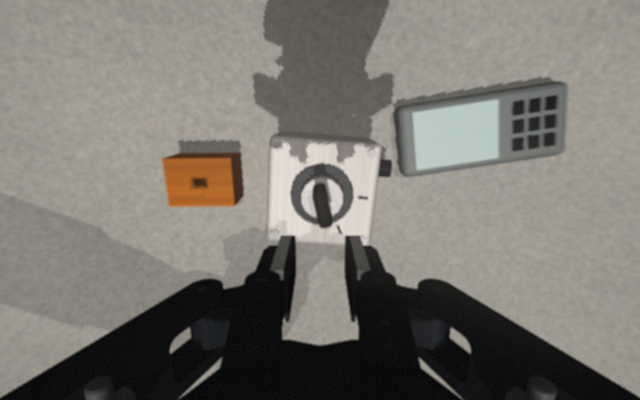

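```bash
python3 -m creep '{"hand":[24,24,24,24,24],"delta_pos":[[0,-0.03,-0.02],[0,-0.03,-0.02],[0,-0.03,0],[0,-0.03,0],[0,-0.03,0]],"turn":[0,0,0,0,0]}'
python3 -m creep '{"hand":[24,24,24,24,24],"delta_pos":[[0,-0.02,0],[0,0,0],[0,0,0],[0,0,0],[0,0,0]],"turn":[0,0,0,0,0]}'
python3 - <<'E'
from ps import *
c=cam('top'); P=cloud(c); save(c,'t34'); print(panel(np.load('P0.npy'))-panel(P)); packs(P)
c=cam('scene'); save(c,'s34'); togo(.4,-.3,.2)
for n in ('pack0','stock_bin','scanner','key'): print(n,[(round(x['score'],2),x['location']) for x in env.find_in('top',n)])
E
```

```text
clock: 53.18
tcp_pos: [0.4288, -0.3312, 0.2122]
orientation: [-0.001, 0.794, 0.608, -0.0]
wrist_force: [-0.1, 0.1, -0.5]
finger_gap: 0.0242
clock: 53.6
tcp_pos: [0.4156, -0.3281, 0.2127]
orientation: [0.0, 0.794, 0.608, 0.0]
wrist_force: [0.4, 1.1, 0.2]
finger_gap: 0.0239
[-0.      0.0001 -0.    ]
t 53.7 tcp [ 0.4155 -0.328   0.2127] yawy -15.15 q6 1.02 tilt z [-0.0001  0.0003] TURN units 0.0 SHIFT units total [ 0.0287 -0.0279  0.0158] mm [ 23.  -22.3  12.7] F [ 0.5 -0.2 -0.6] gap 23.6
pack0 []
stock_bin []
scanner [(0.71, [176.0, 482.7])]
key [(0.54, [196.7, 352.1]), (0.51, [238.4, 503.8]), (0.2, [238.5, 491.0])]
```

View pics/t34.png

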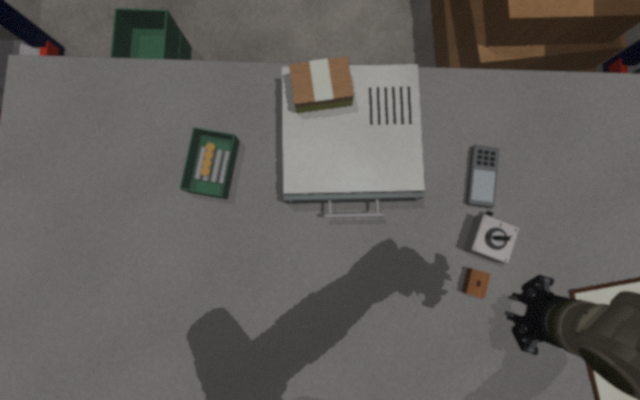

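View pics/s34.png

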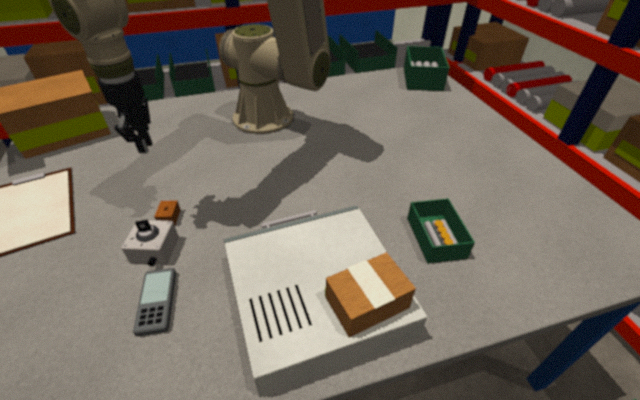

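The views agree: the chassis is home at 0.000, the key stands in the switch and is turned, the bench is clear of packs, and the bin and scanner are where they were. I'm handing in.

```bash
python3 -c "
from h import *
print(env.hand_in())"
```

```text
the job is handed in; nothing more can be done
None
```

I finished the job in the order asked and handed it in at about 54 s. `env.hand_in()` gave no verdict, so what follows rests on my own measurements.

**Chassis out:** I pulled it to the end stop (0.1495 m). When I let go it settled back onto the lock at about 0.145 m.

**Packs:** three were on the bench, and I set them in bays 3, 2 and 1. Their tops measured 52 mm above the bench, which is fully down. None appeared to have been knocked aside. I never saw a fourth pack.

**Release and push home:** one press on the button freed the lock and the chassis moved back about 14 mm. I pushed it home, and its last reading was 0.000 m.

**Key:** it is fully in, with the head top at 101 mm (102 mm expected). I turned it clockwise until the wrist torque climbed to about 0.34 N m, against about 0.03 N m for free turning. It came to rest 73° round, which fits the switch at its stop plus the key's play.

**Last checks:** the bench was clear of packs, the scanner and stock bin looked unmoved, and the robot was touching nothing. Three things disagreed or could not be checked:
- **Bin detection:** the network did not report the bin in the last top picture, though it is plainly visible there.
- **Camera offset:** the top and wrist cameras disagreed by 2–3 mm, which I allowed for from the second pack on. I aimed the first pack without that allowance; it lies about 2 mm off the bay centre but is fully down.
- **Packs inside the housing:** they cannot be seen now that the chassis is shut.

While lowering over the handle, the gripper briefly pressed down with about 20 N, probably on the front panel. That is below the 40 N limit.

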